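# Dress the bingo night's prize display

## Task

Set up the prize display: swing the lamp arm clear of the display board, open the folding wire easel until it snaps back against its stop, stand the lotto card on it leaning back with its printed face to the players across the table (away from the robot), and stand every prize mug upright on a coaster of its own with its handle pointing along the board towards the lamp. When all that is in place, swing the lamp back so that its light head hangs over the middle coaster. Do not disturb the corn bowl, counter jar, water bottle or pencil pot.

Things in the scene. Friction and masses are not known exactly. Their poses are not given: they have to be found in the camera images.
- display: Fixed wooden board on the table, 160 mm (x) by 530 mm (y), top at 10 mm. Origin: centre of its underside; z up; +x points to the players (away from the robot), +y along the board to the end where the lamp stands. A folding wire easel sits at its -y end, centred at y -175 mm; three cork coasters (86 mm across, tops 13 mm above the table) lie along the rest.
- coaster0 (a point): Centre of the top of the coaster nearest the easel (board frame x 0, y +5 mm, z 13 mm).
- coaster1 (a point): Centre of the top of the middle coaster (100 mm on towards the lamp). The lamp head belongs over this one.
- coaster2 (a point): Centre of the top of the coaster at the lamp end (another 100 mm on).
- board_front (a point): Middle of the board's long edge on the players' side (board frame x +80 mm).
- board_end (a point): Middle of the board's short edge at the lamp end (board frame y +265 mm).
- easel (a joint): Wire easel frame, rad: 0 = folded flat, lying towards the players; grows as its top bar is lifted up and over; 1.83 = open, against its stop, leaning 15 degrees back from upright towards the robot. Spring over-centre: left below about 1.2 it falls back folded, beyond that it snaps open by itself; lifting takes about 2 N at the bar.
- easel_hinge (a point): Middle of the hinge line, which runs along the board's y: board frame x -30, y -175 mm, 45 mm above the table. Under it are two steel shoes for the card's bottom edge, 120 mm apart along y: tops 30 mm above the table, each with a 9 mm lip on the players' side whose inner face is at board x +1 mm, 31 mm from the hinge line.
- easel_bar (a point): Centre of the easel's top bar: round, 12 mm thick, 88 mm long along the board's y, 95 mm from the hinge line; folded, it lies 45 mm above the table near the board's players' edge. One 8 mm wire at each end carries it; the frame between them is open, so the bar can be pinched from above across x and turns in the grip.
- card: Lotto card on stiff board: 8 mm thick (x), 160 wide (y), 175 high (z), 90 g, at first upright in the rack. Origin: centre of its bottom edge; +z up the card, +x out of the printed face (green and white grid; back plain brown). Leaning on the open easel it rests at about board x -17, y -175, z 31 mm, leant 15 degrees to the robot, its top edge 60 mm past the bar.
- rack: Fixed wooden card rack, 75 mm by 190 mm (y) by 44 mm high, with one slot along its y: 11 mm wide, floor 12 mm above the table. Origin: centre of its underside. The card stands in it with its top edge 187 mm above the table.
- lamp_arm (a joint): Swing arm of the lamp, rad, turning about the lamp's upright post: 0 = pointing along the board's -y so that the head hangs over the row of coasters; grows as it swings to the robot's side (clockwise from above), about 1.5 = pointing at the robot's side, at right angles to the board; range -0.5 to 1.75. Stiff friction: stays where it is left; about 1.5 N moves it at 100 mm from the post.
- lamp_pivot (a point): Point on the axis of the lamp's post (post 18 mm thick, its hub reaching 278 mm above the table), at the height of the arm's centre line, 265 mm above the table.
- lamp_head (a point): Centre of the lamp's flat light head, 240 mm out along the arm from the pivot. The head is a bar 180 mm long along the arm, 45 mm wide, 16 mm thick; between 15 and 150 mm from the pivot the arm is a square bar 14 mm by 14 mm.
- mug0: Small white mug, 60 mm diameter, 85 mm high, 200 g, 4 mm wall; handle 20 mm to 70 mm up, reaching 59 mm from the mug's axis. Origin: centre of its underside; z up; the handle is at its +y. All mugs are alike; it may be absent (None).
- mug1: Small white mug, 60 mm diameter, 85 mm high, 200 g, 4 mm wall; handle 20 mm to 70 mm up, reaching 59 mm from the mug's axis. Origin: centre of its underside; z up; the handle is at its +y. All mugs are alike; it may be absent (None).
- mug2: Small white mug, 60 mm diameter, 85 mm high, 200 g, 4 mm wall; handle 20 mm to 70 mm up, reaching 59 mm from the mug's axis. Origin: centre of its underside; z up; the handle is at its +y. All mugs are alike; it may be absent (None).
- corn_bowl: Bystander: wooden bowl of corn, 110 mm across, 40 mm high, beyond the board. Origin: centre of its underside. Leave it alone.
- counter_jar: Bystander: glass jar, 72 mm across, 110 mm high, beyond the board. Origin: centre of its underside. Leave it alone.
- water_bottle: Bystander: bottle, 64 mm across, 200 mm high, beyond the board. Origin: centre of its underside. Leave it alone.
- pencil_pot: Bystander: dark pot, 72 mm across, 95 mm high, with pencils to 156 mm, to the left of the lamp. Origin: centre of its underside. Leave it alone.
Not all that is in view belongs to the job. What is shaped like the mug2 but green or pink is not meant.

How it is judged:
On the way, in this order (a step that is already met when the one before it is completed fails the run):
1. the lamp arm is swung clear of the display board (head more than 0.18 m from over the middle coaster) (horizontal distance between lamp_head and coaster1 above 0.18 m), for 0.2 s.
2. the easel is open with the card standing on it face to the players, and every mug is on a coaster with its handle towards the lamp, lamp still clear (value of joint easel above 1.7 rad and x of card in the frame of display between -0.045 and 0 m and y of card in the frame of display between -0.205 and -0.145 m and z of card in the frame of display between 0.024 and 0.045 m and angle between card's own z axis and vertical between 0.12 and 0.42 rad and angle between the y axis of card and the y axis of display, either way round below 0.17 rad and x of board_front in the frame of card above 0.02 m and linear speed of each of card, mug0, mug1, mug2 below 0.03 m/s and (horizontal distance between mug0 and coaster0 below 0.016 m or horizontal distance between mug0 and coaster1 below 0.016 m or horizontal distance between mug0 and coaster2 below 0.016 m) and z of mug0 in the frame of display between 0.007 and 0.02 m and angle between each of mug0, mug1, mug2's own z axis and vertical below 0.12 rad and angle between the y axis of each of mug0, mug1, mug2 and the y axis of display, either way round below 0.26 rad and y of board_end in the frame of mug0 above 0.02 m and (horizontal distance between mug1 and coaster0 below 0.016 m or horizontal distance between mug1 and coaster1 below 0.016 m or horizontal distance between mug1 and coaster2 below 0.016 m) and z of mug1 in the frame of display between 0.007 and 0.02 m and y of board_end in the frame of mug1 above 0.02 m and (horizontal distance between mug2 and coaster0 below 0.016 m or horizontal distance between mug2 and coaster1 below 0.016 m or horizontal distance between mug2 and coaster2 below 0.016 m) and z of mug2 in the frame of display between 0.007 and 0.02 m and y of board_end in the frame of mug2 above 0.02 m and horizontal distance between lamp_head and coaster1 above 0.12 m), for 0.2 s.
At the end, for the whole second after the job is handed in: Easel open; card on its shoes, within 30 mm of centre, leaning 0.12-0.42 rad, print to the players, square within 0.17 rad; each mug upright, within 16 mm of a coaster's centre, handle within 0.26 rad of the direction to the lamp end; lamp head within 60 mm of over the middle coaster; at rest (value of joint easel above 1.7 rad and x of card in the frame of display between -0.045 and 0 m and y of card in the frame of display between -0.205 and -0.145 m and z of card in the frame of display between 0.024 and 0.045 m and angle between card's own z axis and vertical between 0.12 and 0.42 rad and angle between the y axis of card and the y axis of display, either way round below 0.17 rad and x of board_front in the frame of card above 0.02 m and linear speed of each of card, mug0, mug1, mug2 below 0.03 m/s and (horizontal distance between mug0 and coaster0 below 0.016 m or horizontal distance between mug0 and coaster1 below 0.016 m or horizontal distance between mug0 and coaster2 below 0.016 m) and z of mug0 in the frame of display between 0.007 and 0.02 m and angle between each of mug0, mug1, mug2's own z axis and vertical below 0.12 rad and angle between the y axis of each of mug0, mug1, mug2 and the y axis of display, either way round below 0.26 rad and y of board_end in the frame of mug0 above 0.02 m and (horizontal distance between mug1 and coaster0 below 0.016 m or horizontal distance between mug1 and coaster1 below 0.016 m or horizontal distance between mug1 and coaster2 below 0.016 m) and z of mug1 in the frame of display between 0.007 and 0.02 m and y of board_end in the frame of mug1 above 0.02 m and (horizontal distance between mug2 and coaster0 below 0.016 m or horizontal distance between mug2 and coaster1 below 0.016 m or horizontal distance between mug2 and coaster2 below 0.016 m) and z of mug2 in the frame of display between 0.007 and 0.02 m and y of board_end in the frame of mug2 above 0.02 m and horizontal distance between lamp_head and coaster1 below 0.06 m); the robot touches nothing.
It fails at once if the corn bowl is moved more than 40 mm (distance of corn_bowl from where it was at the start of the episode above 0.04 m).
It fails at once if the counter jar is moved more than 40 mm (distance of counter_jar from where it was at the start of the episode above 0.04 m).
It fails at once if the water bottle is moved more than 40 mm (distance of water_bottle from where it was at the start of the episode above 0.04 m).
It fails at once if the pencil pot is moved more than 40 mm (distance of pencil_pot from where it was at the start of the episode above 0.04 m).
Of mug0, mug1, mug2 only 2 to 3 are there at a start; the rules pass over those that are not, and their reading is None.
At some moment in a run one of mug0, mug1, mug2 may be knocked a few centimetres aside while the robot is not near it.
It also fails if it takes over 210 s, if anything falls off the work surface, if the arm or the gripper's body presses on something with over 40 N, if the wrist force passes 120 N, or if a joint passes its speed limit or range.

## Robot

A 6-joint arm with a two-finger parallel gripper is mounted at the origin on the work surface. World frame = base frame: x ahead of the robot, y to its left, z up, the work surface at z = 0. Lengths are in m, angles in rad, forces in N, time in s.
With the tool pointing down it reaches from about 0.325 to 0.925 m from the base axis. Payload 3.1 kg.
Tool frame: the origin (TCP) lies at the very end of the fingers, on their centre line; the grasp point (between the pads) lies 19 mm behind it (grip_point_offset is the distance from the TCP to the grasp point, in m); z points along the fingers, y is the direction in which the jaws open and shut (so a half turn about z gives the same grasp; the last joint's range is limited). The gripper opens to 85 mm and grips with 20 to 120 N. Pads are 22 mm wide; open, the fingers measure 114 mm over their backs; the gripper's body (76 mm by 85 mm) begins 54 mm behind the grasp point. The pads swing forward as they close: fully open they stand 13 mm farther back than shut.
Start: joints at [-1.453, 0.217, 1.613, -0, 1.311, -0.112], TCP at [0.142, -0.609, 0.231] pointing down, gripper open.
Joint ranges: [-2.75, 2.75], [-0.78, 2.1], [0.31, 2.55], [-1.13, 4.27], [0.13, 2.63], [-2.58, 2.58]. Speed limits (rad/s): [2.79, 2.79, 3.14, 3.14, 3.14, 3.14].

## Interface

Orientations are given as a rotation vector (axis times angle).
In Python, from station import sense, snapshot, hand_in, grip_point_offset gives the robot as it stands.
- The arm moves only by the tool step_arm, never from a script. Its argument "plan" is a list of rows, each an object with "offset": the shift along the tool's x, y, z in m, a list of three; "angular": the turn, a rotation vector about the tool's x, y, z in degrees, a list of three. In form: [{"offset": [tx, ty, tz], "angular": [rx, ry, rz]}, ...]. A call has 1 to 20 rows; each row is the pose to reach, as a shift and turn from the pose measured when the call began, along the tool's axes at that moment; what a row does not reach only later rows make up. A row lasts 1/10 s, in which the tool goes at most 50 mm and 8.59 degrees, less where a joint would pass 70% of its speed; a pose out of reach is approached as far as the arm can. A call with a gripper value outside its range is refused whole. "hand" is the opening, from -1 (shut) to 1 (fully open), set as the call begins (left out, the last holds). The fingers move at their own pace and stop on an object; the grip force is fixed at half the most. Time passes only in rows, so rows that repeat a pose let the fingers close. It gives the time, the measured TCP pose, the force and the opening at its end, in the units of the state.
- sense(): the state, without advancing time (a new reading comes with each control period).
- snapshot(name): name is "scene" or "top"; returns a dict with "frame" (480x640x3 uint8, blue, green, red), "intrinsics" (3x3 intrinsics, pixels), "R" (3x3) and "t" (3): a world point X has camera coordinates R X + t. Camera axes: x right, y down, z forward; pixel columns grow to the right and rows downward; lengths in m; the calibration is good to about 2 mm. A picture is of the moment at which its call begins. There is no depth.
- hand_in(): hands the job in, once; it reports no verdict.
The state is a dict: "clock": time; "q": joint angles; "joint_velocities": joint speeds; "joint_efforts": joint torques, N m; "ee_pos": TCP position; "ee_rot": TCP orientation; "wrist_force": force on the tool from outside, world axes, zero at the start; "ft_torque": the same for the moment, N m; "finger_gap": finger opening in m.
Only numpy, scipy, OpenCV 4.12 (cv2) and the standard library are available. Lean on these libraries where they do the work, as an engineer would, in place of code of your own. Each camera call takes 0.05 s, during which the arm holds its last target.

## Working session

There is one attempt and no reset: what is moved stays moved. The work goes in short steps, Python scripts to look and compute and a tool call to move; the robot and the scene stay as the last step left them, time stands still between calls to the robot, and variables do not carry over. Pictures are saved under pics/ and viewed, and the job is handed in when it is done.

Besides the shell and the picture viewer there is one more tool, called after "Call:" by a JSON object that holds its "method" and its "body". step_arm: Moves the arm, as the interface text tells. Its arguments: {"type":"object","properties":{"plan":{"type":"array"},"hand":{"type":"number"}},"required":["plan"]}

```bash
ls; mkdir -p pics; python3 - <<'E'
from station import *
import cv2
print(sense(), grip_point_offset)
for n in("scene","top"):
    s=snapshot(n); cv2.imwrite(f"pics/{n}0.png",s["frame"]); print(n,s["intrinsics"],s["R"],s["t"])
E
```

```text
pics
{'clock': 0.0, 'q': array([-1.45321727e+00,  2.17753590e-01,  1.61489369e+00,  3.14878278e-05,
        1.31130268e+00, -1.12223232e-01]), 'joint_velocities': array([-7.27616348e-04,  1.16516212e-03,  1.03318783e-03,  8.33938002e-05,
        1.36067832e-03,  1.70123975e-05]), 'joint_efforts': array([-2.31923288e-03, -3.96850955e+01, -3.03852761e+01, -2.89014324e-04,
        9.81559977e-03, -1.51948291e-05]), 'ee_pos': array([ 0.14228823, -0.6077705 ,  0.22998974]), 'ee_rot': array([-3.11853700e+00, -3.59895909e-01, -3.78455680e-05]), 'wrist_force': array([ 0.26057472, -0.0194555 , -0.5018164 ]), 'ft_torque': array([ 0.05799433, -0.05724964, -0.01033731]), 'finger_gap': 0.0855816803900897} 0.0187
scene [[527.39069397   0.         321.25887981]
 [  0.         527.39069397 233.95444183]
 [  0.           0.           1.        ]] [[-0.71141273  0.70263313  0.01409312]
 [ 0.57471723  0.59320582 -0.5637437 ]
 [-0.40446512 -0.39295488 -0.82582954]] [ 0.37301911 -0.2685201   1.49304899]
top [[569.07337226   0.         310.97636613]
 [  0.         569.07337226 245.44070332]
 [  0.           0.           1.        ]] [[-0.02130141 -0.99976955 -0.00266362]
 [-0.99858261  0.02140595 -0.04872937]
 [ 0.04877516  0.00162184 -0.99880847]] [0.07761936 0.5726911  1.62075294]
```

View pics/scene0.png

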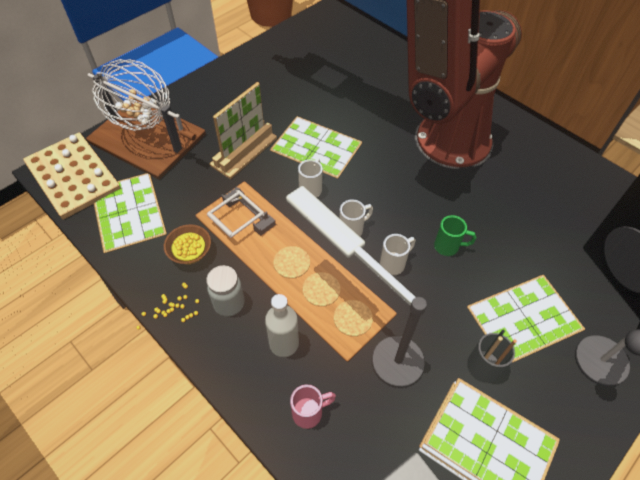

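View pics/top0.png

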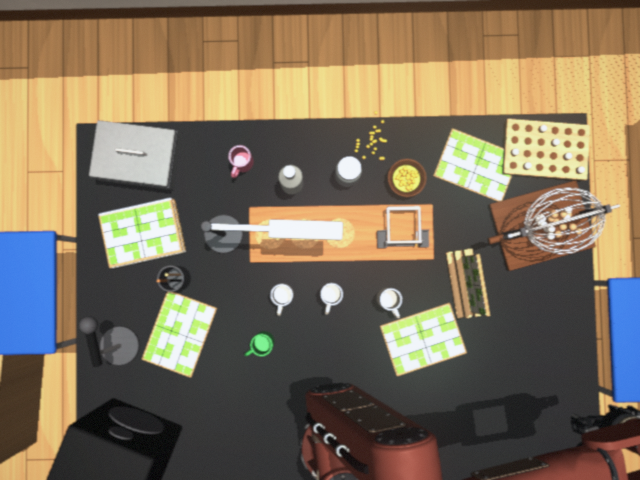

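```bash
cat > h.py <<'E'
import numpy as np, cv2
from station import *
def ray(s,u,v,z):
    K,R,t=s["intrinsics"],s["R"],s["t"]
    d=R.T@np.linalg.inv(K)@np.array([u,v,1.]); c=-R.T@t
    return c+d*(z-c[2])/d[2]
def proj(s,X):
    p=s["intrinsics"]@(s["R"]@np.asarray(X,float)+s["t"]); return p[:2]/p[2]
def tri(s1,p1,s2,p2):
    A=[];b=[]
    M=np.zeros((3,3));m=np.zeros(3)
    for s,p in((s1,p1),(s2,p2)):
        R,t=s["R"],s["t"];d=R.T@np.linalg.inv(s["intrinsics"])@np.array([*p,1.]);d/=np.linalg.norm(d);c=-R.T@t
        P=np.eye(3)-np.outer(d,d);M+=P;m+=P@c
    return np.linalg.solve(M,m)
def crop(s,u0,v0,u1,v1,f,name):
    cv2.imwrite("pics/"+name,cv2.resize(s["frame"][v0:v1,u0:u1],None,fx=f,fy=f,interpolation=cv2.INTER_CUBIC))
E
python3 - <<'E'
from h import *
a=snapshot("scene");b=snapshot("top")
for s in(a,b): print(-s["R"].T@s["t"])
crop(b,240,195,440,320,4,"t1.png")
crop(b,430,230,510,330,6,"t2.png")
crop(a,190,70,390,220,4,"s1.png")
crop(a,270,150,430,290,4,"s2.png")
E
```

```text
[1.02357991 0.48389299 1.07637044]
[0.4944803  0.06271388 1.64693539]
```

View pics/t1.png

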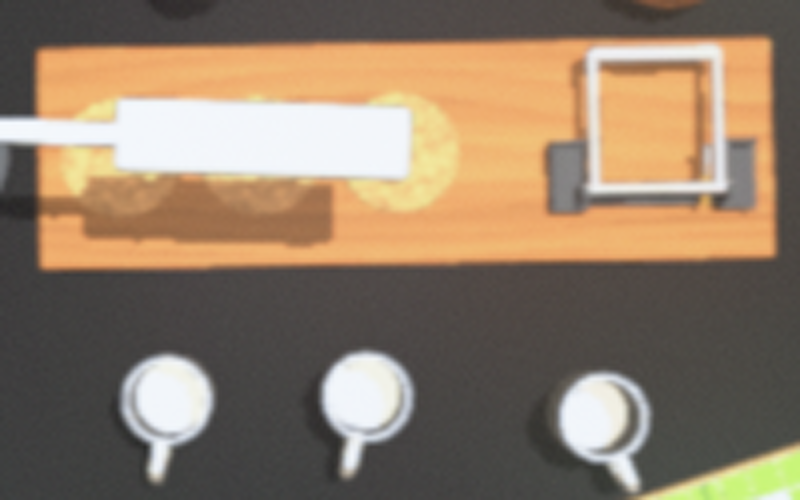

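View pics/t2.png

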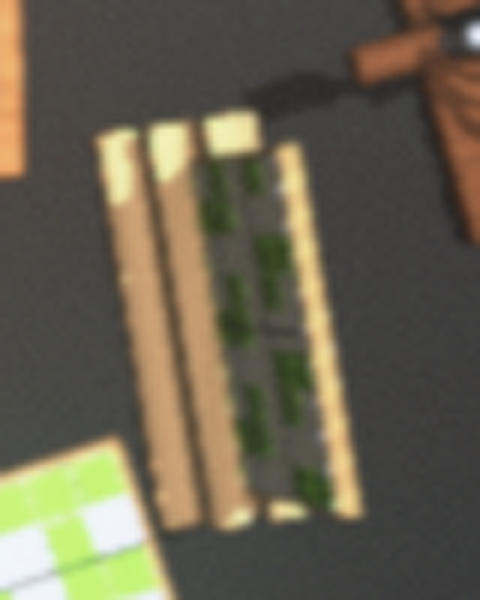

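View pics/s1.png

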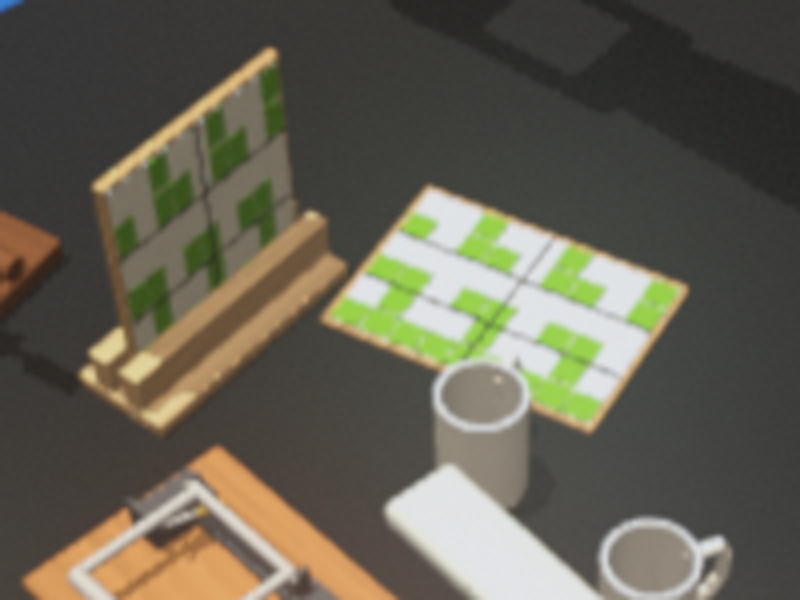

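View pics/s2.png

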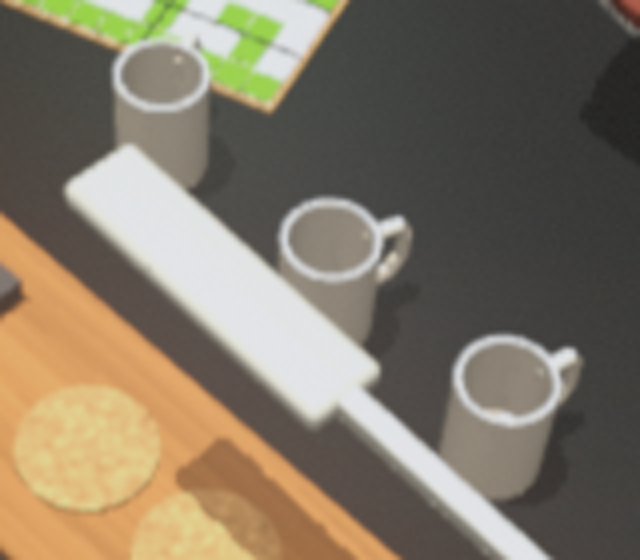

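```bash
cat >> h.py <<'E'
def board(b):
    hsv=cv2.cvtColor(b["frame"],cv2.COLOR_BGR2HSV)
    m=np.zeros(hsv.shape[:2],np.uint8); m[190:280,230:450]=cv2.inRange(hsv,(5,90,60),(25,255,255))[190:280,230:450]
    m=cv2.morphologyEx(m,cv2.MORPH_OPEN,np.ones((3,3)))
    cs,_=cv2.findContours(m,cv2.RETR_EXTERNAL,cv2.CHAIN_APPROX_NONE)
    P=np.vstack([c for c in cs if cv2.contourArea(c)>100]).reshape(-1,2)
    W=np.array([ray(b,u,v,.01)[:2] for u,v in P],np.float32)
    return cv2.minAreaRect(W)
E
python3 - <<'E'
from h import *
a=snapshot("scene");b=snapshot("top")
r=board(b);print(r); print(cv2.boxPoints(r))
f=lambda x,y,u0,v0,k:(u0+(x+.5)/k-.5,v0+(y+.5)/k-.5)
# board corners by eye
for p in[(37,48),(770,38),(777,258),(40,270)]: print("bc",ray(b,*f(*p,240,195,4),.01).round(4))
# mugs
hsv=cv2.cvtColor(b["frame"],cv2.COLOR_BGR2HSV)
m=cv2.inRange(hsv,(0,0,95),(180,90,255)); M=np.zeros_like(m); M[275:322,260:410]=m[275:322,260:410]
n,l,st,ce=cv2.connectedComponentsWithStats(M)
for i in range(1,n):
    if st[i,4]>100: print(st[i],ce[i])
cv2.imwrite("pics/m1.png",cv2.resize(M[270:325,260:420],None,fx=5,fy=5))
for c,h in[((167,398),(158,472)),((367,396),(348,470)),((605,415),(630,482))]:
    C=ray(b,*f(*c,240,195,4),.085);H=ray(b,*f(*h,240,195,4),.065);print("mug",C.round(4),H.round(4),np.degrees(np.arctan2(*(H-C)[:2][::-1])))
# card: top edge, base slot
for p in[(288,145),(350,515)]: print("cardtop",ray(b,*f(*p,430,230,6),.187).round(4))
for p in[(103,133),(260,112),(347,517),(170,527)]: print("rack",ray(b,*f(*p,430,230,6),.03).round(4))
# scene card top corners in s1
for p in[(272,52),(100,187)]: print("cardtop scene",ray(a,*f(*p,190,70,4),.187).round(4))
# easel bar
for p in[(590,55),(718,52)]:print("bar",ray(b,*f(*p,240,195,4),.045).round(4))
# lamp
for p in[(118,135),(410,143)]:print("head",ray(b,*f(*p,240,195,4),.265).round(4))
print("pivot",ray(b,213,227,.27).round(4), ray(a,418,303,.272).round(4))
for n,u,v in[("bottle",290,172),("jar",349,166),("bowl",407,178)]: print(n,ray(b,u,v,.2 if n=="bottle" else .11 if n=="jar" else .04).round(3))
E
```

```text
((0.6090710759162903, -0.02148553729057312), (0.5342035889625549, 0.16380032896995544), 89.70018768310547)
[[ 0.52577436 -0.2881551 ]
 [ 0.68957245 -0.28901222]
 [ 0.6923678   0.24518403]
 [ 0.5285697   0.24604115]]
bc [0.6906 0.2424 0.01  ]
bc [ 0.6864 -0.287   0.01  ]
bc [ 0.5275 -0.287   0.01  ]
bc [0.5302 0.2428 0.01  ]
[270 283  24  33 509] [281.2043222  295.98821218]
[320 282  24  33 509] [331.02750491 295.16895874]
[379 287  31  35 579] [391.97927461 302.03454231]
mug [0.4391 0.1491 0.085 ] [0.3875 0.1574 0.065 ] 170.87511120076852
mug [0.4376 0.0123 0.085 ] [0.3861 0.0259 0.065 ] 165.12840192522393
mug [ 0.4212 -0.1501  0.085 ] [ 0.3737 -0.1688  0.065 ] -158.49277993621635
cardtop [ 0.5353 -0.3617  0.187 ]
cardtop [ 0.3774 -0.3824  0.187 ]
rack [ 0.5472 -0.32    0.03  ]
rack [ 0.5556 -0.3946  0.03  ]
rack [ 0.3639 -0.4288  0.03  ]
rack [ 0.361  -0.3454  0.03  ]
cardtop scene [ 0.3776 -0.3817  0.187 ]
cardtop scene [ 0.5318 -0.3603  0.187 ]
bar [ 0.673  -0.1521  0.045 ]
bar [ 0.6731 -0.2425  0.045 ]
head [0.6057 0.166  0.265 ]
head [ 0.597  -0.0116  0.265 ]
pivot [0.6116 0.3018 0.27  ] [0.6114 0.3167 0.272 ]
bottle [0.755 0.115 0.2  ]
jar [ 0.784 -0.043  0.11 ]
bowl [ 0.759 -0.212  0.04 ]
```

View pics/m1.png

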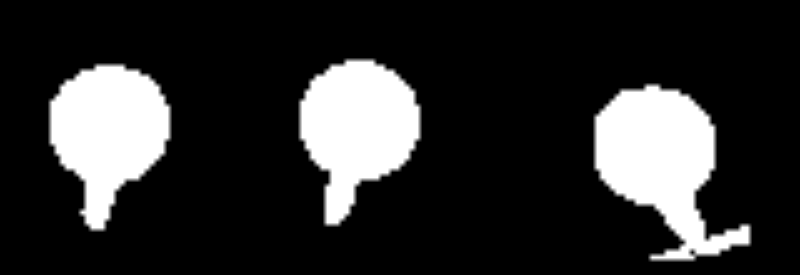

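```bash
cat >> h.py <<'E'
from scipy.spatial.transform import Rotation as Ro
def trot(psi,tilt=0):
    # tool down at yaw psi (deg), then tilted so that fingers point toward world +x by tilt deg
    p=np.radians(psi);c,s=np.cos(p),np.sin(p)
    M=Ro.from_matrix(np.array([[c,s,0],[s,-c,0],[0,0,-1.]]))
    return Ro.from_rotvec([0,-np.radians(tilt),0])*M
def go(*targets):
    # targets: (x,y,z,psi[,tilt])
    st=sense();p0=st["ee_pos"];R0=Ro.from_rotvec(st["ee_rot"])
    print("at",p0.round(4),"psi %.1f"%np.degrees(np.arctan2(R0.as_matrix()[1,0],R0.as_matrix()[0,0])),"q",st["q"].round(2),"gap %.4f"%st["finger_gap"],"t %.1f"%st["clock"],"F",st["wrist_force"].round(1))
    for t in targets:
        o=R0.inv().apply(np.array(t[:3])-p0); w=np.degrees((R0.inv()*trot(*t[3:])).as_rotvec())
        print("offset",o.round(3).tolist(),"ang",w.round(1).tolist(),"rows>=%.0f"%np.ceil(max(np.linalg.norm(o)/.05,np.linalg.norm(w)/8.59)))
E
python3 -c "
from h import *
go((.668,.13,.36,90))"
```

```text
at [ 0.1424 -0.6083  0.2308] psi 13.2 q [-1.45  0.22  1.61  0.    1.31 -0.11] gap 0.0850 t 0.3 F [-0.1 -0.1  0. ]
offset [0.68, -0.599, -0.129] ang [-0.0, -0.0, -76.8] rows>=19
```

Call:
{"method": "step_arm", "body": {"plan": [{"offset": [0.68, -0.599, -0.129], "angular": [0, 0, -76.8]}, {"offset": [0.68, -0.599, -0.129], "angular": [0, 0, -76.8]}, {"offset": [0.68, -0.599, -0.129], "angular": [0, 0, -76.8]}, {"offset": [0.68, -0.599, -0.129], "angular": [0, 0, -76.8]}, {"offset": [0.68, -0.599, -0.129], "angular": [0, 0, -76.8]}, {"offset": [0.68, -0.599, -0.129], "angular": [0, 0, -76.8]}, {"offset": [0.68, -0.599, -0.129], "angular": [0, 0, -76.8]}, {"offset": [0.68, -0.599, -0.129], "angular": [0, 0, -76.8]}, {"offset": [0.68, -0.599, -0.129], "angular": [0, 0, -76.8]}, {"offset": [0.68, -0.599, -0.129], "angular": [0, 0, -76.8]}, {"offset": [0.68, -0.599, -0.129], "angular": [0, 0, -76.8]}, {"offset": [0.68, -0.599, -0.129], "angular": [0, 0, -76.8]}, {"offset": [0.68, -0.599, -0.129], "angular": [0, 0, -76.8]}, {"offset": [0.68, -0.599, -0.129], "angular": [0, 0, -76.8]}, {"offset": [0.68, -0.599, -0.129], "angular": [0, 0, -76.8]}, {"offset": [0.68, -0.599, -0.129], "angular": [0, 0, -76.8]}, {"offset": [0.68, -0.599, -0.129], "angular": [0, 0, -76.8]}, {"offset": [0.68, -0.599, -0.129], "angular": [0, 0, -76.8]}, {"offset": [0.68, -0.599, -0.129], "angular": [0, 0, -76.8]}, {"offset": [0.68, -0.599, -0.129], "angular": [0, 0, -76.8]}], "hand": -1}}

```text
clock: 2.3
ee_pos: [0.6689, 0.1323, 0.3599]
ee_rot: [-2.218, -2.224, -0.001]
wrist_force: [-0.9, 0.3, -0.5]
finger_gap: -0.0002
```

```bash
python3 -c "
from h import *
go((.668,.13,.36,90),(.668,.13,.24,90))
crop(snapshot('scene'),150,100,550,400,2,'a1.png')"
```

```text
at [0.6689 0.1323 0.3599] psi 90.2 q [0.09 0.27 1.31 0.   1.56 0.09] gap -0.0002 t 2.3 F [-0.9  0.3 -0.5]
offset [-0.002, -0.001, -0.0] ang [-0.0, -0.1, 0.2] rows>=1
offset [-0.002, -0.001, 0.12] ang [-0.0, -0.1, 0.2] rows>=3
```

View pics/a1.png

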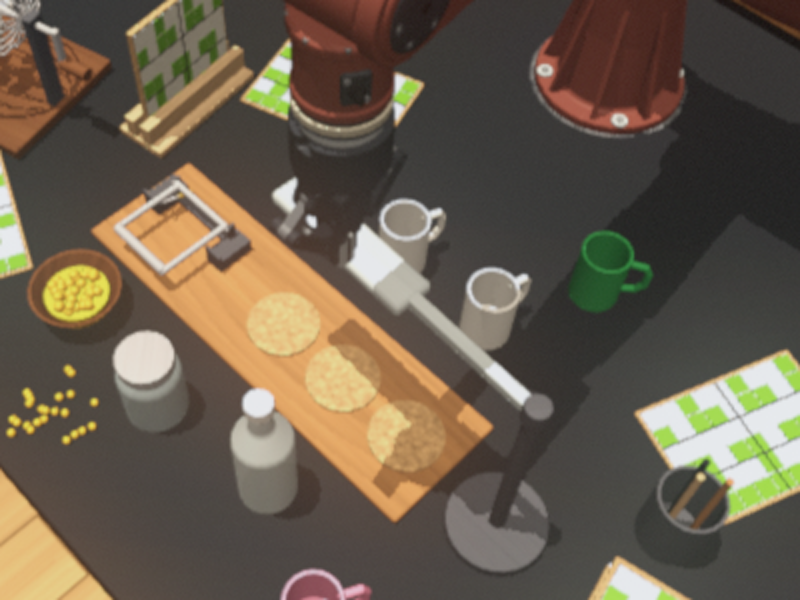

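```bash
python3 -c "
from h import *
s=snapshot('scene');print(proj(s,sense()['ee_pos']))"
```

```text
[317.69212044 227.47009067]
```

Call:
{"method": "step_arm", "body": {"plan": [{"offset": [-0.002, 0, 0.04], "angular": [0, 0, 0]}, {"offset": [-0.002, 0, 0.08], "angular": [0, 0, 0]}, {"offset": [-0.002, 0, 0.12], "angular": [0, 0, 0]}, {"offset": [-0.002, 0, 0.12], "angular": [0, 0, 0]}]}}

```text
clock: 2.8
ee_pos: [0.6619, 0.1253, 0.2314]
ee_rot: [-2.216, -2.211, 0.021]
wrist_force: [-1.3, 0.8, -1.2]
finger_gap: -0.0001
```

```bash
python3 -c "
from h import *
go((.668,.13,.36,90))
s=snapshot('scene');print(proj(s,sense()['ee_pos']))
crop(s,250,150,450,300,4,'a2.png');crop(snapshot('top'),200,170,360,290,5,'a3.png')"
```

```text
at [0.6619 0.1253 0.2314] psi 89.9 q [ 0.08  0.33  1.48 -0.    1.35  0.09] gap -0.0001 t 2.8 F [-1.3  0.8 -1.2]
offset [0.005, 0.004, -0.129] ang [-1.0, 0.1, -0.1] rows>=3
[317.02791703 263.50763718]
```

View pics/a2.png

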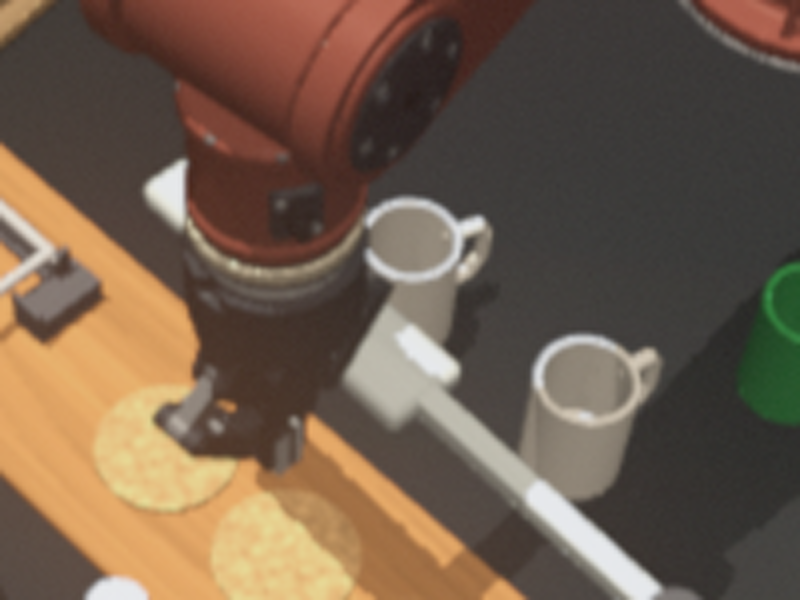

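View pics/a3.png

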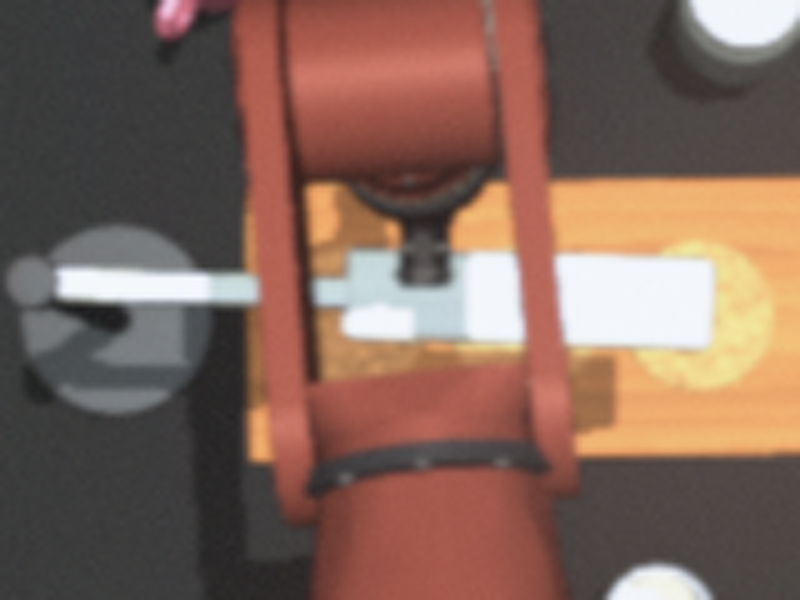

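Call:
{"method": "step_arm", "body": {"plan": [{"offset": [0.003, -0.013, -0.01], "angular": [0, 0, 0]}, {"offset": [0.002, -0.033, -0.01], "angular": [0, 0, 0]}, {"offset": [0.0, -0.052, -0.01], "angular": [0, 0, 0]}, {"offset": [0.0, -0.071, -0.01], "angular": [0, 0, 0]}, {"offset": [0.004, -0.09, -0.01], "angular": [0, 0, 0]}, {"offset": [0.009, -0.109, -0.01], "angular": [0, 0, 0]}, {"offset": [0.015, -0.127, -0.01], "angular": [0, 0, 0]}, {"offset": [0.024, -0.144, -0.01], "angular": [0, 0, 0]}, {"offset": [0.034, -0.161, -0.01], "angular": [0, 0, 0]}, {"offset": [0.045, -0.176, -0.01], "angular": [0, 0, 0]}]}}

```text
clock: 3.9
ee_pos: [0.4915, 0.172, 0.2534]
ee_rot: [2.223, 2.218, 0.003]
wrist_force: [0.1, 0.4, 1.2]
finger_gap: -0.0006
```

```bash
python3 -c "
from h import *
go((.448,.214,.242,90),(.425,.267,.242,90),(.42,.285,.242,90))
crop(snapshot('top'),200,170,400,320,4,'a4.png')"
```

```text
at [0.4915 0.172  0.2534] psi 89.9 q [ 0.2  -0.03  1.84  0.    1.33  0.2 ] gap -0.0006 t 3.9 F [0.1 0.4 1.2]
offset [0.042, -0.044, 0.011] ang [0.1, -0.0, -0.1] rows>=2
offset [0.095, -0.067, 0.011] ang [0.1, -0.0, -0.1] rows>=3
offset [0.113, -0.072, 0.011] ang [0.1, -0.0, -0.1] rows>=3
```

View pics/a4.png

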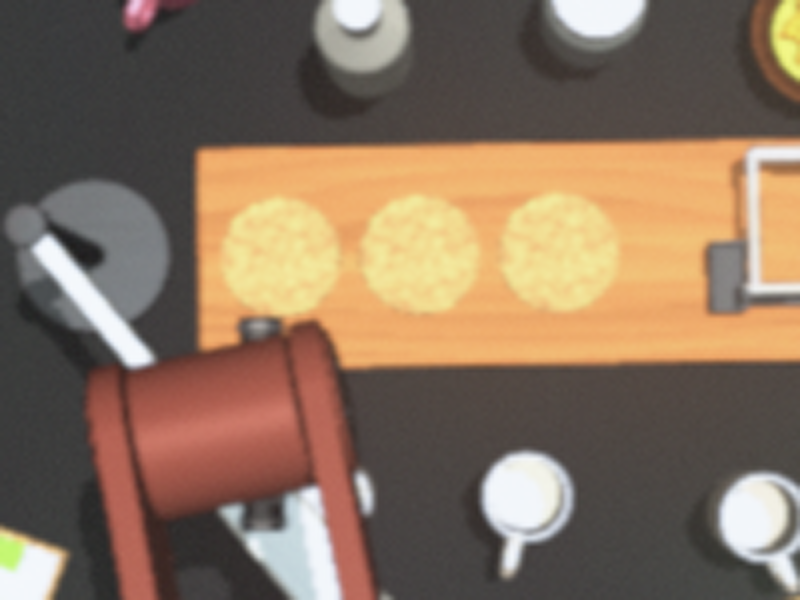

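Call:
{"method": "step_arm", "body": {"plan": [{"offset": [0.0, 0.0, 0.011], "angular": [0, 0, 0]}, {"offset": [0.014, -0.016, 0.012], "angular": [0, 0, 0]}, {"offset": [0.028, -0.031, 0.012], "angular": [0, 0, 0]}, {"offset": [0.042, -0.044, 0.012], "angular": [0, 0, 0]}, {"offset": [0.06, -0.053, 0.012], "angular": [0, 0, 0]}, {"offset": [0.078, -0.061, 0.012], "angular": [0, 0, 0]}, {"offset": [0.095, -0.067, 0.012], "angular": [0, 0, 0]}, {"offset": [0.113, -0.07, 0.012], "angular": [0, 0, 0]}, {"offset": [0.123, -0.071, 0.012], "angular": [0, 0, 0]}, {"offset": [0.123, -0.071, 0.012], "angular": [0, 0, 0]}]}}

```text
clock: 4.95
ee_pos: [0.4178, 0.2975, 0.2403]
ee_rot: [-2.219, -2.22, 0.001]
wrist_force: [-0.1, -0.3, 0.9]
finger_gap: 0.0002
```

```bash
python3 -c "
from h import *
go((.673,-.197,.25,90))
crop(snapshot('top'),150,170,400,370,3,'a5.png')"
```

```text
at [0.4178 0.2975 0.2403] psi 90.0 q [ 0.48 -0.03  1.86  0.    1.31  0.48] gap 0.0002 t 5.0 F [-0.1 -0.3  0.9]
offset [-0.495, 0.255, -0.011] ang [-0.2, -0.1, 0.0] rows>=12
```

View pics/a5.png

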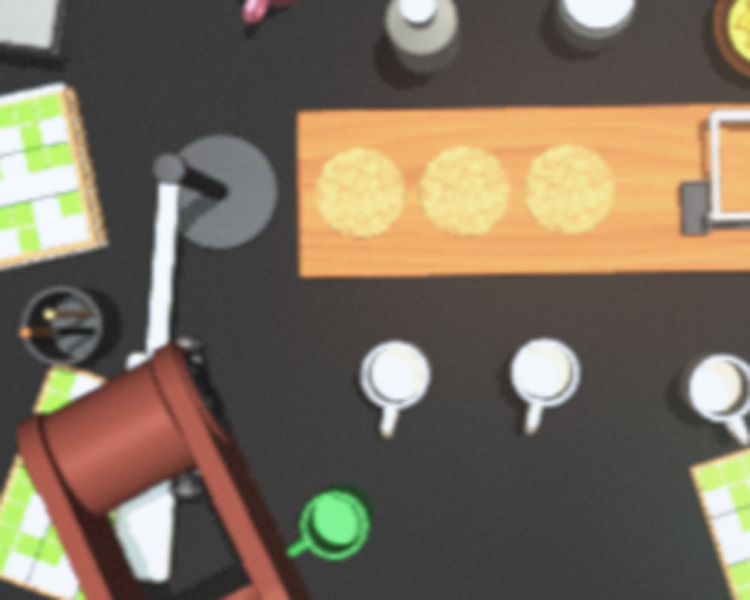

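Call:
{"method": "step_arm", "body": {"plan": [{"offset": [-0.495, 0.255, -0.01], "angular": [0, 0, 0]}, {"offset": [-0.495, 0.255, -0.01], "angular": [0, 0, 0]}, {"offset": [-0.495, 0.255, -0.01], "angular": [0, 0, 0]}, {"offset": [-0.495, 0.255, -0.01], "angular": [0, 0, 0]}, {"offset": [-0.495, 0.255, -0.01], "angular": [0, 0, 0]}, {"offset": [-0.495, 0.255, -0.01], "angular": [0, 0, 0]}, {"offset": [-0.495, 0.255, -0.01], "angular": [0, 0, 0]}, {"offset": [-0.495, 0.255, -0.01], "angular": [0, 0, 0]}, {"offset": [-0.495, 0.255, -0.01], "angular": [0, 0, 0]}, {"offset": [-0.495, 0.255, -0.01], "angular": [0, 0, 0]}, {"offset": [-0.495, 0.255, -0.01], "angular": [0, 0, 0]}, {"offset": [-0.495, 0.255, -0.01], "angular": [0, 0, 0]}, {"offset": [-0.495, 0.255, -0.01], "angular": [0, 0, 0]}, {"offset": [-0.495, 0.255, -0.01], "angular": [0, 0, 0]}, {"offset": [-0.495, 0.255, -0.01], "angular": [0, 0, 0]}], "hand": -0.3}}

```text
clock: 6.5
ee_pos: [0.6724, -0.1967, 0.249]
ee_rot: [-2.217, -2.22, 0.001]
wrist_force: [-1.2, -0.1, 1.1]
finger_gap: 0.0301
```

```bash
python3 -c "
from h import *
go((.673,-.197,.1,90),(.673,-.197,.03,90))
s=snapshot('scene'); c=sense()['ee_pos'];print(proj(s,c))
b=snapshot('top')
for p in[(361,192),(465,190),(569,189)]:print(ray(b,150+(p[0]+.5)/3-.5,170+(p[1]+.5)/3-.5,.013).round(4))
hsv=cv2.cvtColor(b['frame'],cv2.COLOR_BGR2HSV);m=cv2.inRange(hsv,(18,60,100),(32,170,255));cv2.imwrite('pics/m2.png',m)
n,l,st,ce=cv2.connectedComponentsWithStats(m)
for i in range(1,n):
  if st[i,4]>300:print(st[i],ray(b,*ce[i],.013).round(4))
"
```

```text
at [ 0.6724 -0.1967  0.249 ] psi 90.1 q [-0.38  0.36  1.4   0.    1.38 -0.39] gap 0.0301 t 6.5 F [-1.2 -0.1  1.1]
offset [-0.001, 0.001, 0.149] ang [-0.2, -0.1, 0.1] rows>=3
offset [-0.001, 0.001, 0.219] ang [-0.2, -0.1, 0.1] rows>=5
[205.41653752 166.79465641]
[0.6107 0.1826 0.013 ]
[0.6105 0.0828 0.013 ]
[ 0.6093 -0.017   0.013 ]
[ 445   55  182  141 8986] [ 0.9214 -0.7039  0.013 ]
[628  54  12  69 588] [ 1.0228 -0.8867  0.013 ]
[ 485   59   36   57 1908] [ 1.0242 -0.5015  0.013 ]
[542  58  13  55 511] [ 1.0273 -0.6352  0.013 ]
[472  61   7  53 306] [ 1.0222 -0.4206  0.013 ]
[ 380   63   35   55 1799] [ 1.0217 -0.194   0.013 ]
[ 415   62   35   55 1713] [ 1.0227 -0.2973  0.013 ]
[ 346   65   33   54 1649] [ 1.0216 -0.0932  0.013 ]
[ 274   66   70   54 3567] [1.0198 0.0623 0.013 ]
[259  69  14  50 608] [1.0208 0.1867 0.013 ]
[ 204   70   35   51 1715] [1.0172 0.3186 0.013 ]
[250  70   9  48 311] [1.0189 0.2205 0.013 ]
[ 136   73   32   50 1402] [1.0153 0.519  0.013 ]
[  99   75   33   48 1503] [1.0159 0.6255 0.013 ]
[  29   77   34   94 2952] [0.9441 0.8305 0.013 ]
[  64   76   33  161 2646] [0.8967 0.7406 0.013 ]
[   0   79   28  152 4085] [0.8592 0.9239 0.013 ]
[ 592  161   40  120 3431] [ 0.621  -0.8016  0.013 ]
[392 164  23  29 493] [ 0.766  -0.2043  0.013 ]
[  28  173   34   61 1827] [0.7183 0.8324 0.013 ]
[105 200  79  68 382] [0.589  0.5136 0.013 ]
[324 217  27  31 584] [ 0.6126 -0.0094  0.013 ]
[ 252  218   71   31 1486] [0.6105 0.1335 0.013 ]
[475 253  16  64 317] [ 0.4534 -0.4236  0.013 ]
[  28  353   34  105 2033] [0.1336 0.8171 0.013 ]
[ 66 353  11  72 703] [0.1883 0.755  0.013 ]
[ 606  396   33   51 1055] [ 0.0547 -0.8036  0.013 ]
[609 450  21  30 493] [-0.0623 -0.7873  0.013 ]
[  0 453  21  27 440] [-0.0363  0.9273  0.013 ]
```

Call:
{"method": "step_arm", "body": {"plan": [{"offset": [0, 0.001, 0.04], "angular": [0, 0, 0]}, {"offset": [0, 0.001, 0.08], "angular": [0, 0, 0]}, {"offset": [0, 0.001, 0.12], "angular": [0, 0, 0]}, {"offset": [0, 0.001, 0.15], "angular": [0, 0, 0]}, {"offset": [0, 0.001, 0.17], "angular": [0, 0, 0]}, {"offset": [0, 0.001, 0.185], "angular": [0, 0, 0]}, {"offset": [0, 0.001, 0.2], "angular": [0, 0, 0]}, {"offset": [0, 0.001, 0.21], "angular": [0, 0, 0]}, {"offset": [0, 0.001, 0.217], "angular": [0, 0, 0]}, {"offset": [0, 0.001, 0.217], "angular": [0, 0, 0]}]}}

```text
clock: 7.6
ee_pos: [0.6727, -0.196, 0.0317]
ee_rot: [-2.217, -2.221, 0.002]
wrist_force: [-0.8, 0.3, -0.5]
finger_gap: 0.0298
```

```bash
python3 -c "
from h import *
go((.673,-.197,.03,90))
crop(snapshot('scene'),150,100,350,250,4,'b1.png')"
```

```text
at [ 0.6727 -0.196   0.0317] psi 90.1 q [-0.38  0.58  1.52  0.    1.04 -0.39] gap 0.0298 t 7.6 F [-0.8  0.3 -0.5]
offset [-0.001, 0.0, 0.002] ang [-0.2, -0.1, 0.1] rows>=1
```

View pics/b1.png

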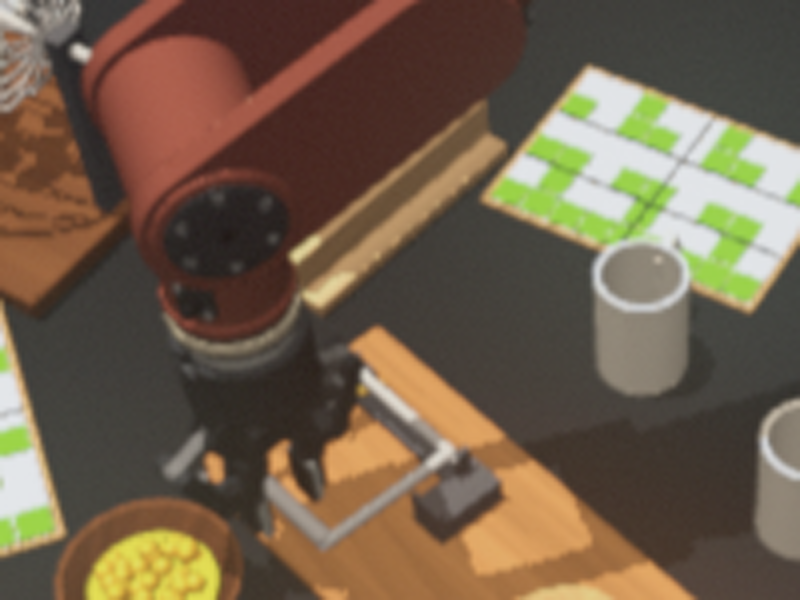

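Call:
{"method": "step_arm", "body": {"plan": [{"offset": [0, 0, 0], "angular": [0, 0, 0]}, {"offset": [0, 0, 0], "angular": [0, 0, 0]}, {"offset": [0, 0, 0], "angular": [0, 0, 0]}, {"offset": [0, 0, 0], "angular": [0, 0, 0]}, {"offset": [0, 0, 0], "angular": [0, 0, 0]}], "hand": -1}}

```text
clock: 8.15
ee_pos: [0.6739, -0.1967, 0.0338]
ee_rot: [-2.219, -2.223, 0.0]
wrist_force: [-2.1, 0.5, 5.4]
finger_gap: 0.0097
```

Call:
{"method": "step_arm", "body": {"plan": [{"offset": [0, -0.001, -0.01], "angular": [0, 0, 0]}, {"offset": [0, -0.002, -0.019], "angular": [0, 0, 0]}, {"offset": [0, -0.0042, -0.028], "angular": [0, 0, 0]}, {"offset": [0, -0.0075, -0.037], "angular": [0, 0, 0]}, {"offset": [0, -0.0166, -0.0536], "angular": [0, 0, 0]}, {"offset": [0, -0.0288, -0.0681], "angular": [0, 0, 0]}, {"offset": [0, -0.036, -0.0745], "angular": [0, 0, 0]}, {"offset": [0, -0.0437, -0.0799], "angular": [0, 0, 0]}, {"offset": [0, -0.052, -0.0846], "angular": [0, 0, 0]}, {"offset": [0, -0.0606, -0.0885], "angular": [0, 0, 0]}, {"offset": [0, -0.07, -0.0915], "angular": [0, 0, 0]}, {"offset": [0, -0.079, -0.0936], "angular": [0, 0, 0]}, {"offset": [0, -0.088, -0.0946], "angular": [0, 0, 0]}, {"offset": [0, -0.098, -0.095], "angular": [0, 0, 0]}, {"offset": [0, -0.105, -0.0944], "angular": [0, 0, 0]}, {"offset": [0, -0.105, -0.0944], "angular": [0, 0, 0]}]}}

```text
clock: 9.75
ee_pos: [0.57, -0.1962, 0.1334]
ee_rot: [2.219, 2.223, 0.004]
wrist_force: [-1.1, 3.9, 14.7]
finger_gap: 0.0095
```

```bash
python3 -c "
from h import *
go((.57,-.197,.03,90))
crop(snapshot('scene'),150,100,350,250,4,'b2.png')"
```

```text
at [ 0.57   -0.1962  0.1334] psi 90.1 q [-0.45  0.27  1.75  0.    1.13 -0.45] gap 0.0095 t 9.8 F [-1.1  3.9 14.7]
offset [-0.001, -0.0, 0.103] ang [0.1, -0.1, 0.1] rows>=3
```

View pics/b2.png

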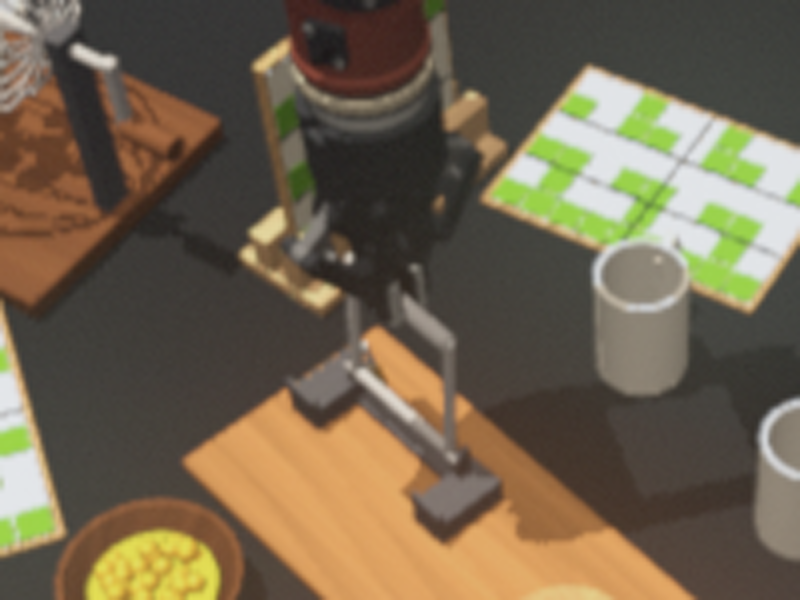

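Call:
{"method": "step_arm", "body": {"plan": [{"offset": [0, 0, 0], "angular": [0, 0, 0]}, {"offset": [0, 0, 0], "angular": [0, 0, 0]}, {"offset": [0, 0, 0], "angular": [0, 0, 0]}, {"offset": [0, 0, 0], "angular": [0, 0, 0]}, {"offset": [0, -0.01, -0.02], "angular": [0, 0, 0]}, {"offset": [0, -0.01, -0.06], "angular": [0, 0, 0]}, {"offset": [0, -0.01, -0.1], "angular": [0, 0, 0]}, {"offset": [0, -0.01, -0.14], "angular": [0, 0, 0]}, {"offset": [0, -0.01, -0.17], "angular": [0, 0, 0]}, {"offset": [0, -0.01, -0.17], "angular": [0, 0, 0]}], "hand": 0.1}}

```text
clock: 10.8
ee_pos: [0.5624, -0.1979, 0.3097]
ee_rot: [2.211, 2.216, 0.009]
wrist_force: [0.0, -0.5, 0.9]
finger_gap: 0.0471
```

```bash
python3 -c "
from h import *
go((.4555,-.3717,.30,187.6),(.4555,-.3717,.148,187.6))
crop(snapshot('scene'),150,100,350,250,4,'b3.png')"
```

```text
at [ 0.5624 -0.1979  0.3097] psi 90.1 q [-0.46  0.1   1.6   0.    1.43 -0.46] gap 0.0471 t 10.8 F [ 0.  -0.5  0.9]
offset [-0.174, -0.107, 0.009] ang [0.3, 0.7, -97.5] rows>=12
offset [-0.173, -0.109, 0.161] ang [0.3, 0.7, -97.5] rows>=12
```

View pics/b3.png

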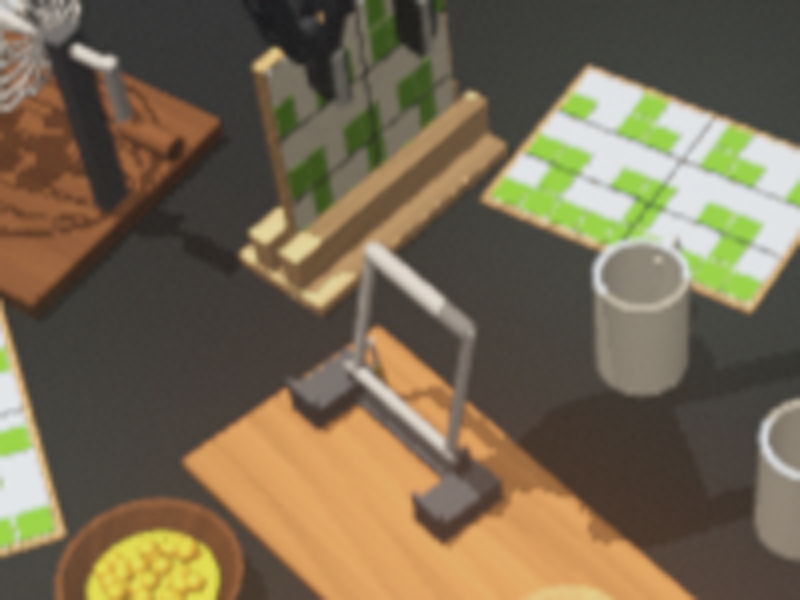

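Call:
{"method": "step_arm", "body": {"plan": [{"offset": [-0.174, -0.107, 0.009], "angular": [0, 0.5, -97.5]}, {"offset": [-0.174, -0.107, 0.009], "angular": [0, 0.5, -97.5]}, {"offset": [-0.174, -0.107, 0.009], "angular": [0, 0.5, -97.5]}, {"offset": [-0.174, -0.107, 0.009], "angular": [0, 0.5, -97.5]}, {"offset": [-0.174, -0.107, 0.009], "angular": [0, 0.5, -97.5]}, {"offset": [-0.174, -0.107, 0.009], "angular": [0, 0.5, -97.5]}, {"offset": [-0.174, -0.107, 0.009], "angular": [0, 0.5, -97.5]}, {"offset": [-0.174, -0.107, 0.009], "angular": [0, 0.5, -97.5]}, {"offset": [-0.174, -0.107, 0.009], "angular": [0, 0.5, -97.5]}, {"offset": [-0.174, -0.107, 0.009], "angular": [0, 0.5, -97.5]}, {"offset": [-0.174, -0.107, 0.009], "angular": [0, 0.5, -97.5]}, {"offset": [-0.174, -0.107, 0.009], "angular": [0, 0.5, -97.5]}, {"offset": [-0.174, -0.107, 0.009], "angular": [0, 0.5, -97.5]}, {"offset": [-0.174, -0.107, 0.009], "angular": [0, 0.5, -97.5]}]}}

```text
clock: 12.25
ee_pos: [0.4539, -0.3709, 0.2947]
ee_rot: [0.206, -3.134, -0.01]
wrist_force: [0.7, 0.1, -0.0]
finger_gap: 0.0472
```

```bash
python3 -c "
from h import *
go((.4555,-.3717,.30,187.6),(.4555,-.3717,.148,187.6))
crop(snapshot('scene'),150,50,350,200,4,'c1.png')"
```

```text
at [ 0.4539 -0.3709  0.2947] psi -172.5 q [-0.81  0.09  1.63  0.    1.42 -2.51] gap 0.0472 t 12.2 F [ 0.7  0.1 -0. ]
offset [-0.002, -0.001, -0.005] ang [0.4, -0.0, -0.1] rows>=1
offset [-0.002, -0.002, 0.147] ang [0.4, -0.0, -0.1] rows>=3
```

View pics/c1.png

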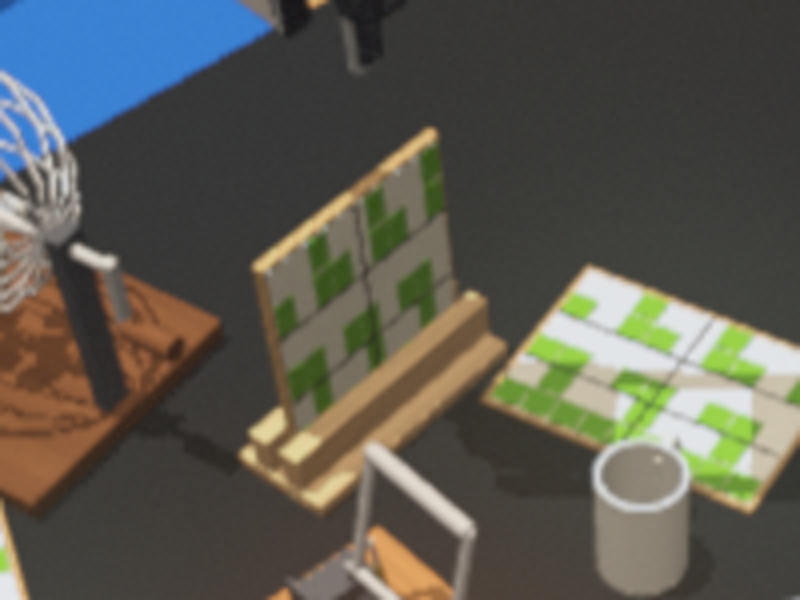

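Call:
{"method": "step_arm", "body": {"plan": [{"offset": [-0.002, -0.001, 0.04], "angular": [0, 0, 0]}, {"offset": [-0.002, -0.001, 0.075], "angular": [0, 0, 0]}, {"offset": [-0.002, -0.001, 0.1], "angular": [0, 0, 0]}, {"offset": [-0.002, -0.001, 0.12], "angular": [0, 0, 0]}, {"offset": [-0.002, -0.001, 0.135], "angular": [0, 0, 0]}, {"offset": [-0.002, -0.001, 0.148], "angular": [0, 0, 0]}, {"offset": [-0.002, -0.001, 0.148], "angular": [0, 0, 0]}]}}

```text
clock: 13.0
ee_pos: [0.4551, -0.3699, 0.1451]
ee_rot: [0.205, -3.132, -0.014]
wrist_force: [0.5, 0.1, -0.3]
finger_gap: 0.047
```

```bash
python3 -c "
from h import *
go((.4555,-.3717,.148,187.6))
crop(snapshot('scene'),150,50,350,200,4,'c2.png');crop(snapshot('top'),420,220,520,320,6,'c3.png')"
```

```text
at [ 0.4551 -0.3699  0.1451] psi -172.5 q [-0.8   0.23  1.77  0.    1.15 -2.51] gap 0.0470 t 13.0 F [ 0.5  0.1 -0.3]
offset [-0.0, -0.002, -0.003] ang [0.5, -0.1, -0.1] rows>=1
```

View pics/c2.png

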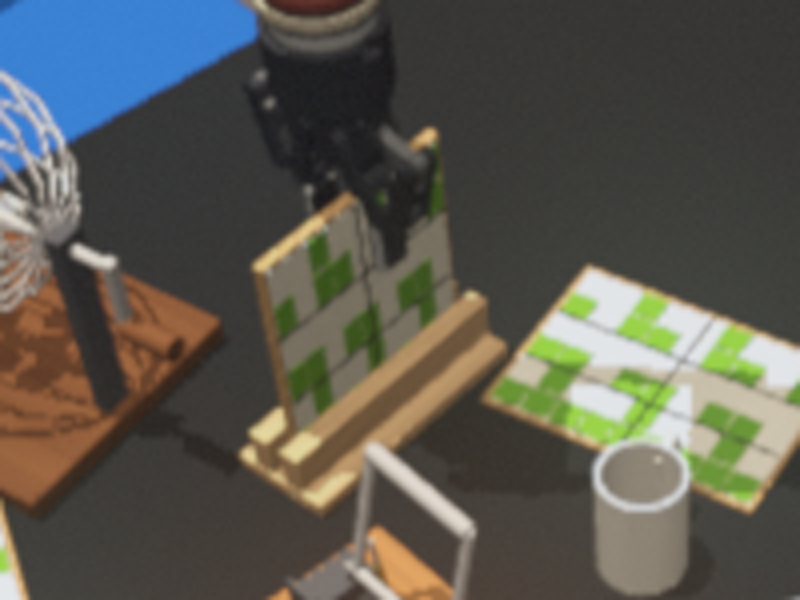

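View pics/c3.png

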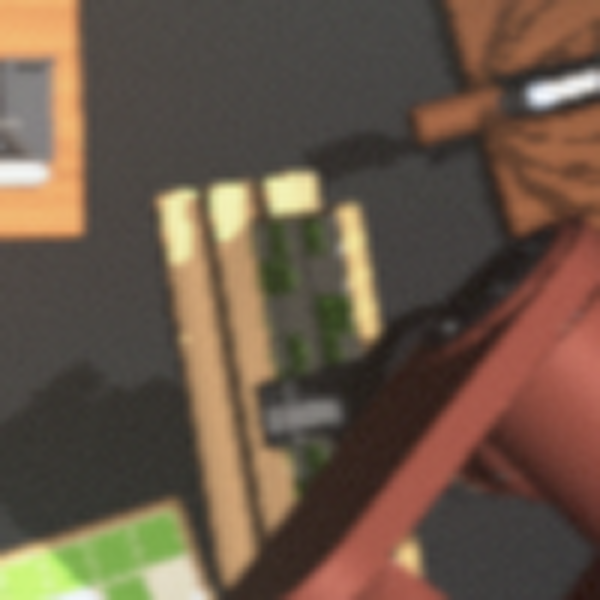

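Call:
{"method": "step_arm", "body": {"plan": [{"offset": [0, -0.001, 0], "angular": [0, 0, 0]}, {"offset": [0, -0.001, 0], "angular": [0, 0, 0]}, {"offset": [0, -0.001, 0], "angular": [0, 0, 0]}, {"offset": [0, -0.001, 0], "angular": [0, 0, 0]}, {"offset": [0, -0.001, 0], "angular": [0, 0, 0]}, {"offset": [0, -0.001, 0], "angular": [0, 0, 0]}], "hand": -1}}

```text
clock: 13.7
ee_pos: [0.4572, -0.373, 0.149]
ee_rot: [-0.206, 3.133, 0.005]
wrist_force: [-0.0, 0.1, 5.0]
finger_gap: 0.0074
```

Call:
{"method": "step_arm", "body": {"plan": [{"offset": [0, -0.001, -0.01], "angular": [0, 0, 0]}, {"offset": [0, -0.001, -0.025], "angular": [0, 0, 0]}, {"offset": [0, -0.001, -0.045], "angular": [0, 0, 0]}, {"offset": [0, -0.001, -0.075], "angular": [0, 0, 0]}, {"offset": [0, -0.001, -0.11], "angular": [0, 0, 0]}, {"offset": [0, -0.001, -0.15], "angular": [0, 0, 0]}, {"offset": [0, -0.001, -0.18], "angular": [0, 0, 0]}, {"offset": [0, -0.001, -0.18], "angular": [0, 0, 0]}]}}

```text
clock: 14.5
ee_pos: [0.459, -0.3766, 0.3367]
ee_rot: [-0.205, 3.125, -0.009]
wrist_force: [0.8, 0.4, -0.9]
finger_gap: 0.0073
```

```bash
python3 -c "
from h import *
go((.55,-.25,.33,89.7),(.55,-.25,.33,89.7,15))
crop(snapshot('scene'),100,0,350,200,3,'c4.png')"
```

```text
at [ 0.459  -0.3766  0.3367] psi -172.5 q [-0.81  0.08  1.57  0.    1.48 -2.51] gap 0.0073 t 14.5 F [ 0.8  0.4 -0.9]
offset [-0.107, 0.114, 0.007] ang [0.2, 0.7, 97.8] rows>=12
offset [-0.107, 0.114, 0.007] ang [-11.1, -12.0, 97.3] rows>=12
```

View pics/c4.png

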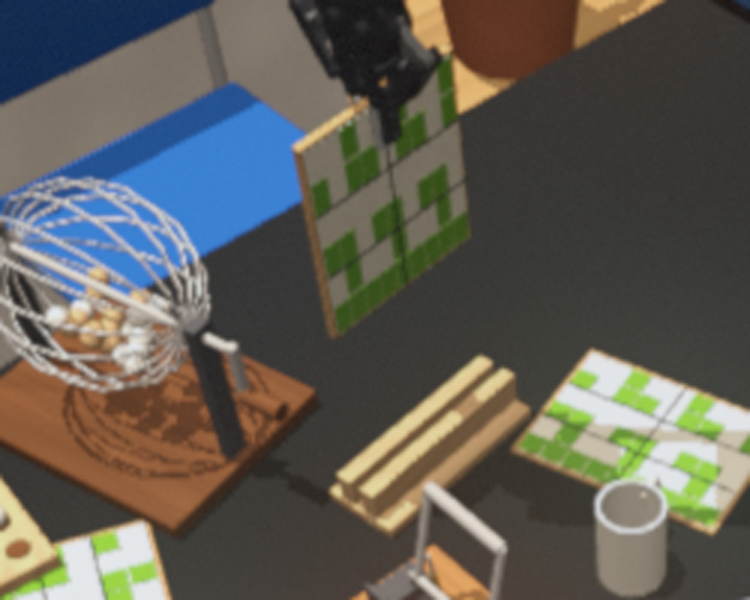

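Call:
{"method": "step_arm", "body": {"plan": [{"offset": [-0.05, 0.05, -0.03], "angular": [0, 0, 8]}, {"offset": [-0.107, 0.114, -0.03], "angular": [-11.1, -12, 97.3]}, {"offset": [-0.107, 0.114, -0.03], "angular": [-11.1, -12, 97.3]}, {"offset": [-0.107, 0.114, -0.03], "angular": [-11.1, -12, 97.3]}, {"offset": [-0.107, 0.114, -0.03], "angular": [-11.1, -12, 97.3]}, {"offset": [-0.107, 0.114, -0.03], "angular": [-11.1, -12, 97.3]}, {"offset": [-0.107, 0.114, -0.03], "angular": [-11.1, -12, 97.3]}, {"offset": [-0.107, 0.114, -0.03], "angular": [-11.1, -12, 97.3]}, {"offset": [-0.107, 0.114, -0.03], "angular": [-11.1, -12, 97.3]}, {"offset": [-0.107, 0.114, -0.03], "angular": [-11.1, -12, 97.3]}, {"offset": [-0.107, 0.114, -0.03], "angular": [-11.1, -12, 97.3]}, {"offset": [-0.107, 0.114, -0.03], "angular": [-11.1, -12, 97.3]}, {"offset": [-0.107, 0.114, -0.03], "angular": [-11.1, -12, 97.3]}, {"offset": [-0.107, 0.114, -0.03], "angular": [-11.1, -12, 97.3]}, {"offset": [-0.107, 0.114, -0.03], "angular": [-11.1, -12, 97.3]}, {"offset": [-0.107, 0.114, -0.03], "angular": [-11.1, -12, 97.3]}]}}

```text
clock: 16.15
ee_pos: [0.5491, -0.2486, 0.3631]
ee_rot: [2.092, 2.081, 0.276]
wrist_force: [-0.4, -0.5, -0.2]
finger_gap: 0.0075
```

```bash
python3 -c "
from h import *
print(sense()['ee_rot'],trot(89.7,15).as_rotvec())
go((.561,-.197,.30,89.7,15),(.561,-.197,.2,89.7,15),(.561,-.197,.165,89.7,15))
crop(snapshot('scene'),150,50,350,250,3,'c5.png')"
```

```text
[2.09211688 2.08087587 0.27607798] [2.08746728 2.07656584 0.27482028]
at [ 0.5491 -0.2486  0.3631] psi 89.7 q [-0.62 -0.05  1.68  0.16  1.31 -0.64] gap 0.0075 t 16.1 F [-0.4 -0.5 -0.2]
offset [0.051, -0.005, 0.064] ang [-0.2, -0.3, -0.0] rows>=2
offset [0.051, -0.03, 0.161] ang [-0.2, -0.3, -0.0] rows>=4
offset [0.05, -0.039, 0.195] ang [-0.2, -0.3, -0.0] rows>=5
```

View pics/c5.png

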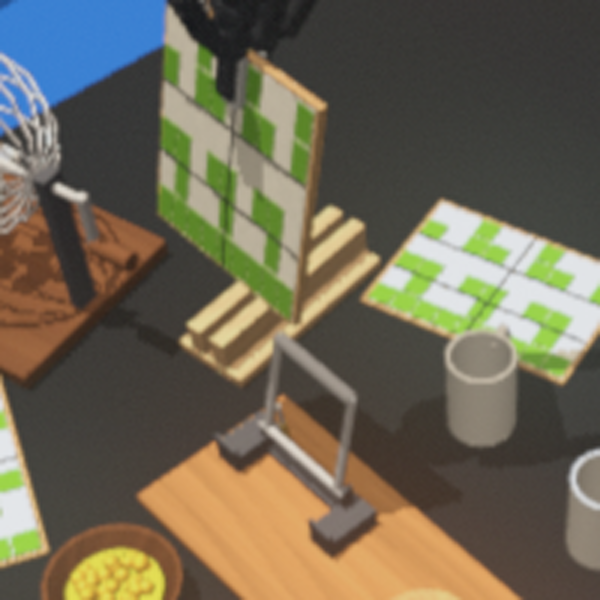

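Call:
{"method": "step_arm", "body": {"plan": [{"offset": [0.03, 0, 0.01], "angular": [0, 0, 0]}, {"offset": [0.051, 0, 0.03], "angular": [0, 0, 0]}, {"offset": [0.051, -0.005, 0.064], "angular": [0, 0, 0]}, {"offset": [0.051, -0.013, 0.096], "angular": [0, 0, 0]}, {"offset": [0.051, -0.022, 0.128], "angular": [0, 0, 0]}, {"offset": [0.051, -0.03, 0.161], "angular": [0, 0, 0]}, {"offset": [0.051, -0.034, 0.175], "angular": [0, 0, 0]}, {"offset": [0.051, -0.034, 0.175], "angular": [0, 0, 0]}]}}

```text
clock: 17.0
ee_pos: [0.5592, -0.1956, 0.1825]
ee_rot: [2.097, 2.085, 0.274]
wrist_force: [-0.3, 0.5, -1.2]
finger_gap: 0.0073
```

```bash
python3 -c "
from h import *
go((.561,-.197,.17,89.7,15),(.561,-.197,.161,89.7,15))
crop(snapshot('scene'),150,50,350,250,3,'c6.png');crop(snapshot('top'),360,180,480,300,5,'c7.png')"
```

```text
at [ 0.5592 -0.1956  0.1825] psi 89.7 q [-0.52  0.06  1.91  0.16  0.97 -0.59] gap 0.0073 t 17.0 F [-0.3  0.5 -1.2]
offset [-0.002, -0.001, 0.013] ang [-0.5, -0.4, -0.1] rows>=1
offset [-0.002, -0.004, 0.021] ang [-0.5, -0.4, -0.1] rows>=1
```

View pics/c6.png

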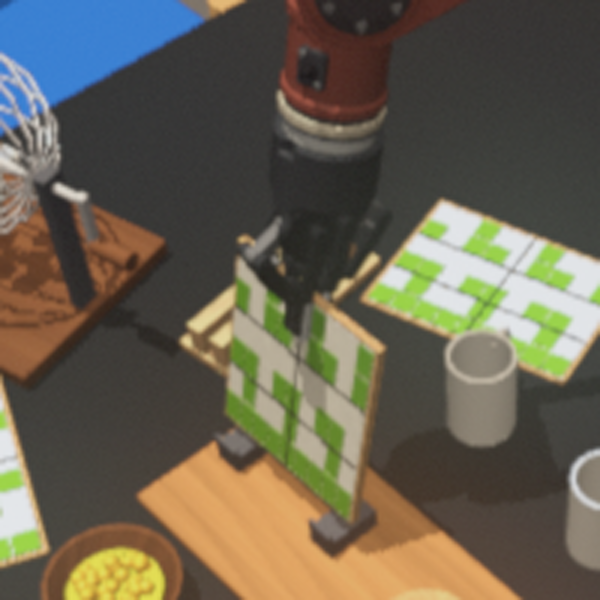

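View pics/c7.png

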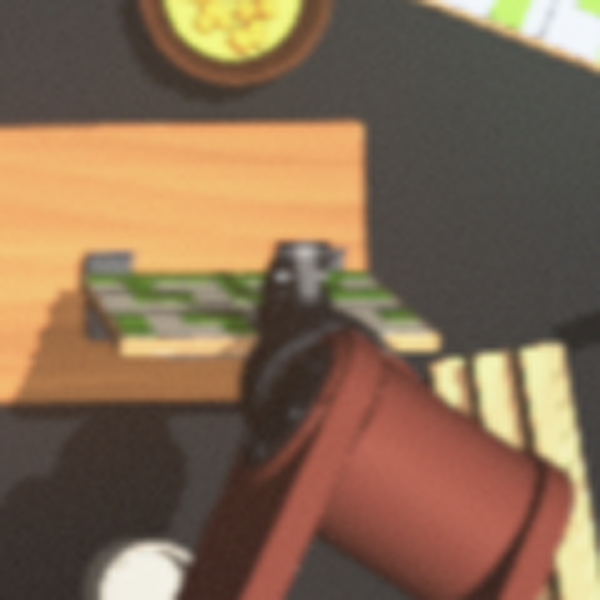

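Call:
{"method": "step_arm", "body": {"plan": [{"offset": [-0.001, -0.001, 0.007], "angular": [-0.5, 0, 0]}, {"offset": [-0.001, -0.002, 0.013], "angular": [-0.5, 0, 0]}, {"offset": [-0.001, -0.003, 0.018], "angular": [-0.5, 0, 0]}, {"offset": [-0.001, -0.003, 0.018], "angular": [-0.5, 0, 0]}]}}

```text
clock: 17.5
ee_pos: [0.5632, -0.1978, 0.1681]
ee_rot: [2.087, 2.075, 0.285]
wrist_force: [0.5, 0.1, -0.9]
finger_gap: 0.0073
```

```bash
python3 -c "
from h import *
go((.561,-.197,.161,89.7,15))
crop(snapshot('scene'),170,100,320,230,5,'c8.png')"
```

```text
at [ 0.5632 -0.1978  0.1681] psi 89.7 q [-0.53  0.08  1.92  0.17  0.92 -0.61] gap 0.0073 t 17.5 F [ 0.5  0.1 -0.9]
offset [0.001, -0.004, 0.006] ang [0.3, -0.3, -0.1] rows>=1
```

View pics/c8.png

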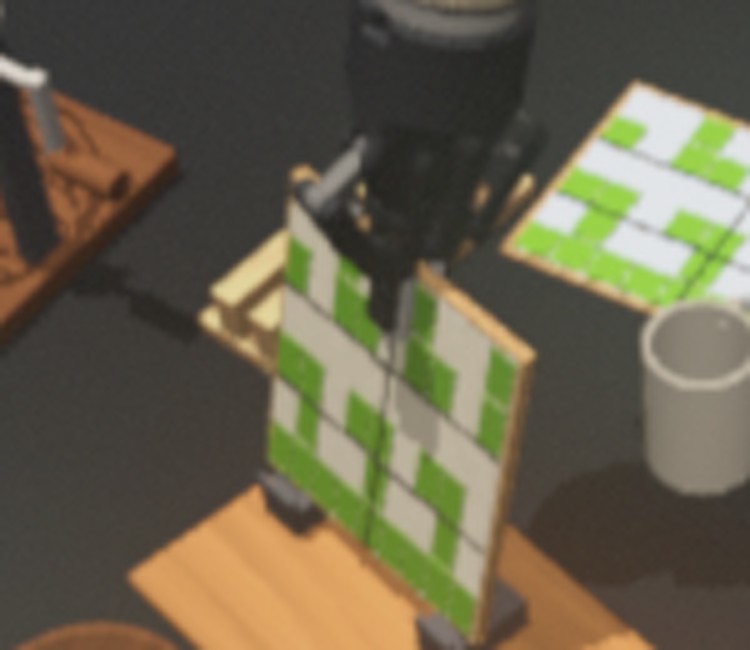

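Call:
{"method": "step_arm", "body": {"plan": [{"offset": [0, -0.003, 0.003], "angular": [0, 0, 0]}, {"offset": [0, -0.005, 0.006], "angular": [0, 0, 0]}, {"offset": [0, -0.005, 0.007], "angular": [0, 0, 0]}, {"offset": [0, -0.005, 0.007], "angular": [0, 0, 0]}]}}

```text
clock: 17.95
ee_pos: [0.5622, -0.198, 0.163]
ee_rot: [2.083, 2.072, 0.289]
wrist_force: [-0.3, 3.4, 5.9]
finger_gap: 0.0072
```

Call:
{"method": "step_arm", "body": {"plan": [{"offset": [0, 0, 0], "angular": [0, 0, 0]}, {"offset": [0, 0, 0], "angular": [0, 0, 0]}, {"offset": [0, 0, 0], "angular": [0, 0, 0]}, {"offset": [0, 0, 0], "angular": [0, 0, 0]}, {"offset": [0, 0, -0.01], "angular": [0, 0, 0]}, {"offset": [0, 0, -0.03], "angular": [0, 0, 0]}, {"offset": [0, 0, -0.06], "angular": [0, 0, 0]}, {"offset": [0, 0, -0.1], "angular": [0, 0, 0]}, {"offset": [0, 0, -0.13], "angular": [0, 0, 0]}, {"offset": [0, 0, -0.13], "angular": [0, 0, 0]}], "hand": -0.1}}

```text
clock: 18.95
ee_pos: [0.5294, -0.2002, 0.2957]
ee_rot: [2.075, 2.064, 0.292]
wrist_force: [-0.1, -0.1, 0.3]
finger_gap: 0.0382
```

```bash
python3 -c "
from h import *
a=snapshot('scene');b=snapshot('top')
go((.4212,-.1501,.2,201.5))
crop(a,150,50,400,250,3,'d1.png');crop(b,240,180,490,330,3,'d2.png')"
```

```text
at [ 0.5275 -0.1988  0.2899] psi 89.7 q [-0.57 -0.12  1.88  0.16  1.16 -0.61] gap 0.0381 t 19.1 F [-0.2  0.4 -0.6]
offset [0.048, -0.127, 0.058] ang [10.6, 15.2, -111.0] rows>=14
```

View pics/d1.png

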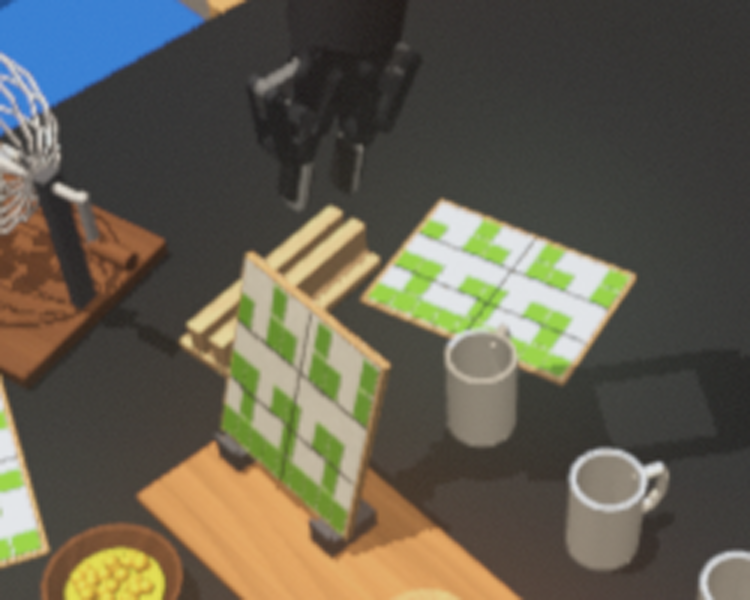

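View pics/d2.png

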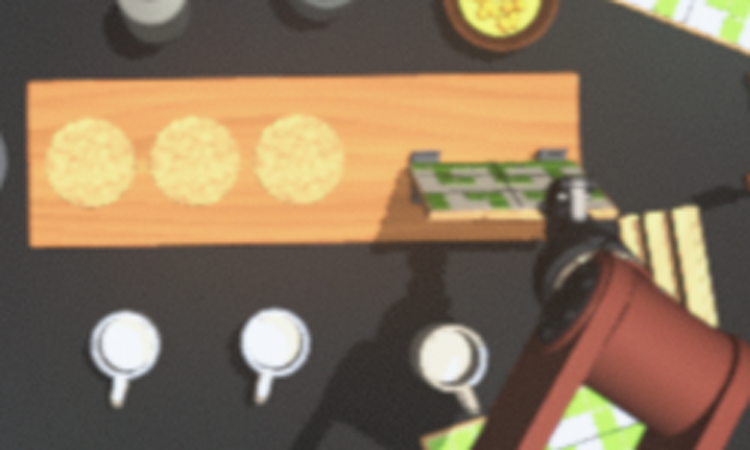

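```bash
cat >> h.py <<'E'
def mugs(b,box=(255,270,420,330),z=.085,vmin=95):
    u0,v0,u1,v1=box
    hsv=cv2.cvtColor(b["frame"],cv2.COLOR_BGR2HSV);m=cv2.inRange(hsv,(0,0,vmin),(180,90,255));M=np.zeros_like(m);M[v0:v1,u0:u1]=m[v0:v1,u0:u1]
    big=cv2.resize(M,None,fx=8,fy=8,interpolation=cv2.INTER_LINEAR);big=cv2.inRange(big,128,255)
    op=cv2.morphologyEx(big,cv2.MORPH_OPEN,cv2.getStructuringElement(cv2.MORPH_ELLIPSE,(113,113)))
    n,l,st,ce=cv2.connectedComponentsWithStats(op); out=[]
    for i in range(1,n):
        c,r=cv2.minEnclosingCircle(np.argwhere(l==i)[:,::-1].astype(np.float32))
        C=ray(b,(ce[i][0]+.5)/8-.5,(ce[i][1]+.5)/8-.5,z)
        out.append((C.round(4),round(r/8,1)))
    return out
E
python3 -c "
from h import *
b=snapshot('top');a=snapshot('scene')
for m in mugs(b):print(m)
for p in[(161,74),(330,239),(506,379)]:print(ray(a,270+(p[0]+.5)/4-.5,150+(p[1]+.5)/4-.5,.085).round(4))
"
```

```text
(array([0.4374, 0.0122, 0.085 ]), 12.1)
(array([0.4378, 0.149 , 0.085 ]), 12.3)
(array([ 0.4197, -0.1489,  0.085 ]), 12.4)
[ 0.4191 -0.1486  0.085 ]
[0.4366 0.0129 0.085 ]
[0.4369 0.1497 0.085 ]
```

```bash
python3 -c "
from h import *
go((.4195,-.149,.2,190),(.4195,-.149,.037,190))"
```

```text
at [ 0.5265 -0.198   0.2869] psi 89.7 q [-0.57 -0.12  1.88  0.16  1.16 -0.61] gap 0.0385 t 19.1 F [-0.2  0.2 -0.1]
offset [0.048, -0.127, 0.055] ang [11.6, 13.3, -99.6] rows>=12
offset [0.047, -0.17, 0.212] ang [11.6, 13.3, -99.6] rows>=12
```

Call:
{"method": "step_arm", "body": {"plan": [{"offset": [0.02, -0.05, 0.0], "angular": [1, 1, -8]}, {"offset": [0.048, -0.127, 0.055], "angular": [11.6, 13.3, -99.6]}, {"offset": [0.048, -0.127, 0.055], "angular": [11.6, 13.3, -99.6]}, {"offset": [0.048, -0.127, 0.055], "angular": [11.6, 13.3, -99.6]}, {"offset": [0.048, -0.127, 0.055], "angular": [11.6, 13.3, -99.6]}, {"offset": [0.048, -0.127, 0.055], "angular": [11.6, 13.3, -99.6]}, {"offset": [0.048, -0.127, 0.055], "angular": [11.6, 13.3, -99.6]}, {"offset": [0.048, -0.127, 0.055], "angular": [11.6, 13.3, -99.6]}, {"offset": [0.048, -0.127, 0.055], "angular": [11.6, 13.3, -99.6]}, {"offset": [0.048, -0.127, 0.055], "angular": [11.6, 13.3, -99.6]}, {"offset": [0.048, -0.127, 0.055], "angular": [11.6, 13.3, -99.6]}, {"offset": [0.048, -0.127, 0.055], "angular": [11.6, 13.3, -99.6]}, {"offset": [0.048, -0.127, 0.055], "angular": [11.6, 13.3, -99.6]}, {"offset": [0.048, -0.127, 0.055], "angular": [11.6, 13.3, -99.6]}, {"offset": [0.048, -0.127, 0.055], "angular": [11.6, 13.3, -99.6]}], "hand": 1}}

```text
clock: 20.65
ee_pos: [0.4185, -0.1487, 0.1995]
ee_rot: [0.27, -3.129, -0.002]
wrist_force: [0.0, -0.9, 0.6]
finger_gap: 0.0857
```

```bash
python3 -c "
from h import *
go((.4195,-.149,.1,190),(.4195,-.149,.037,190))
a=snapshot('scene');b=snapshot('top')
crop(a,200,80,350,230,4,'e1.png');crop(b,240,180,490,350,3,'e2.png')"
```

```text
at [ 0.4185 -0.1487  0.1995] psi -170.1 q [-0.5  -0.15  2.05  0.    1.24 -2.24] gap 0.0857 t 20.6 F [ 0.  -0.9  0.6]
offset [-0.001, -0.001, 0.099] ang [0.1, -0.1, -0.1] rows>=2
offset [-0.001, -0.001, 0.162] ang [0.1, -0.1, -0.1] rows>=4
```

View pics/e1.png

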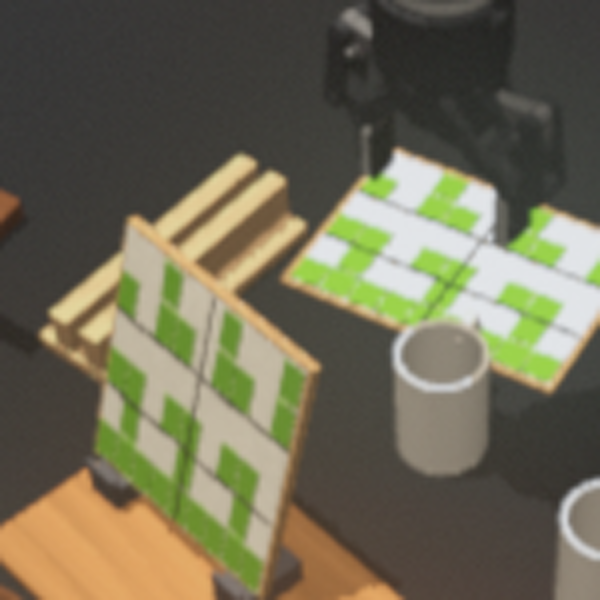

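View pics/e2.png

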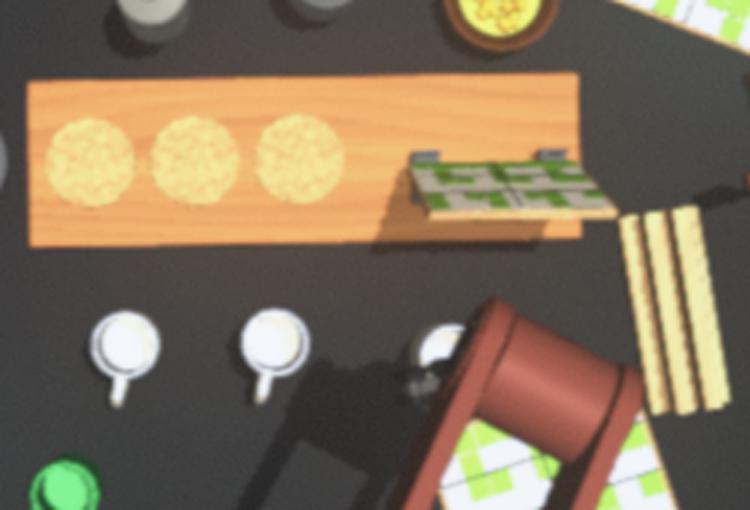

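Card is standing well. Descend over mug A.

Call:
{"method": "step_arm", "body": {"plan": [{"offset": [-0.001, 0, 0.04], "angular": [0, 0, 0]}, {"offset": [-0.001, 0, 0.08], "angular": [0, 0, 0]}, {"offset": [-0.001, 0, 0.1], "angular": [0, 0, 0]}, {"offset": [-0.001, 0, 0.12], "angular": [0, 0, 0]}, {"offset": [-0.001, 0, 0.14], "angular": [0, 0, 0]}, {"offset": [-0.001, 0, 0.155], "angular": [0, 0, 0]}, {"offset": [-0.001, 0, 0.162], "angular": [0, 0, 0]}, {"offset": [-0.001, 0, 0.162], "angular": [0, 0, 0]}]}}

```text
clock: 21.55
ee_pos: [0.4188, -0.1483, 0.0371]
ee_rot: [0.269, -3.128, -0.004]
wrist_force: [-0.3, -1.2, -0.3]
finger_gap: 0.0852
```

Call:
{"method": "step_arm", "body": {"plan": [{"offset": [0, 0, 0], "angular": [0, 0, 0]}, {"offset": [0, 0, 0], "angular": [0, 0, 0]}, {"offset": [0, 0, 0], "angular": [0, 0, 0]}, {"offset": [0, 0, 0], "angular": [0, 0, 0]}], "hand": -1}}

```text
clock: 21.95
ee_pos: [0.4199, -0.149, 0.0385]
ee_rot: [0.269, -3.13, -0.001]
wrist_force: [-1.4, -0.3, 6.4]
finger_gap: 0.0599
```

```bash
python3 -c "
from h import *
go((.609,-.017,.16,76.3),(.609,-.017,.053,76.3))
a=snapshot('scene');b=snapshot('top')
crop(a,200,80,350,230,4,'e3.png')"
```

```text
at [ 0.4199 -0.149   0.0385] psi -170.2 q [-0.5   0.11  2.15  0.    0.88 -2.24] gap 0.0599 t 21.9 F [-1.4 -0.3  6.4]
offset [-0.209, 0.098, -0.121] ang [0.0, -0.1, 113.5] rows>=14
offset [-0.209, 0.098, -0.014] ang [0.0, -0.1, 113.5] rows>=14
```

View pics/e3.png

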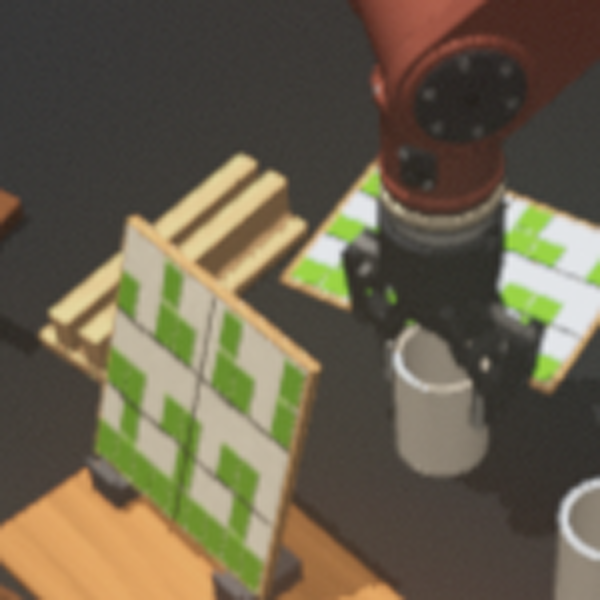

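Call:
{"method": "step_arm", "body": {"plan": [{"offset": [0, 0, -0.02], "angular": [0, 0, 0]}, {"offset": [0, 0, -0.06], "angular": [0, 0, 0]}, {"offset": [-0.01, 0.03, -0.1], "angular": [0, 0, 8]}, {"offset": [-0.025, 0.07, -0.121], "angular": [0, 0, 16]}, {"offset": [-0.04, 0.1, -0.121], "angular": [0, 0, 24]}, {"offset": [-0.052, 0.125, -0.121], "angular": [0, 0, 32]}, {"offset": [-0.09, 0.118, -0.121], "angular": [0, 0, 40]}, {"offset": [-0.13, 0.112, -0.121], "angular": [0, 0, 48]}, {"offset": [-0.17, 0.105, -0.121], "angular": [0, 0, 56]}, {"offset": [-0.209, 0.098, -0.121], "angular": [0, 0, 64]}, {"offset": [-0.209, 0.098, -0.121], "angular": [0, 0, 72]}, {"offset": [-0.209, 0.098, -0.121], "angular": [0, 0, 80]}, {"offset": [-0.209, 0.098, -0.121], "angular": [0, 0, 88]}, {"offset": [-0.209, 0.098, -0.121], "angular": [0, 0, 96]}, {"offset": [-0.209, 0.098, -0.121], "angular": [0, 0, 104]}, {"offset": [-0.209, 0.098, -0.121], "angular": [0, 0, 113.5]}, {"offset": [-0.209, 0.098, -0.121], "angular": [0, 0, 113.5]}, {"offset": [-0.209, 0.098, -0.121], "angular": [0, 0, 113.5]}, {"offset": [-0.209, 0.098, -0.121], "angular": [0, 0, 113.5]}]}}

```text
clock: 23.95
ee_pos: [0.6088, -0.0167, 0.159]
ee_rot: [-2.467, -1.943, 0.001]
wrist_force: [-1.0, 0.8, -2.9]
finger_gap: 0.0597
```

```bash
python3 -c "
from h import *
go((.61,-.017,.1,76.3),(.61,-.017,.055,76.3))
a=snapshot('scene');b=snapshot('top')
crop(a,200,80,350,280,4,'e4.png');crop(b,240,180,440,330,4,'e5.png')"
```

```text
at [ 0.6088 -0.0167  0.159 ] psi 76.5 q [-0.14  0.25  1.71  0.    1.18  0.09] gap 0.0597 t 23.9 F [-1.   0.8 -2.9]
offset [0.0, 0.001, 0.059] ang [-0.1, -0.0, 0.2] rows>=2
offset [-0.0, 0.001, 0.104] ang [-0.1, -0.0, 0.2] rows>=3
```

View pics/e4.png

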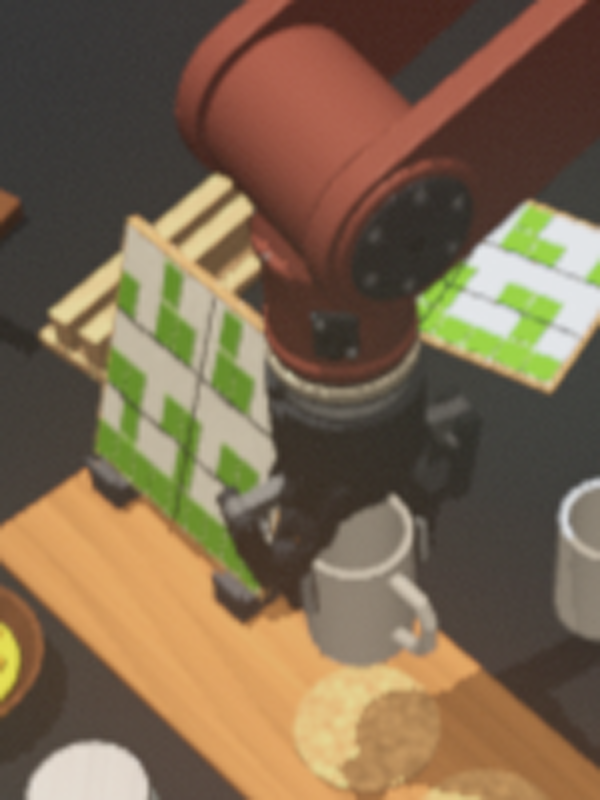

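View pics/e5.png

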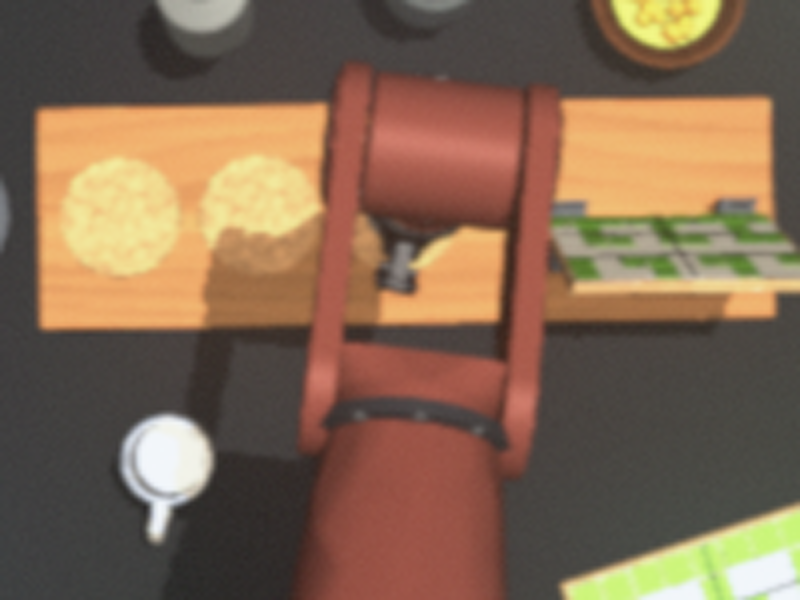

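Call:
{"method": "step_arm", "body": {"plan": [{"offset": [0, 0.001, 0.03], "angular": [0, 0, 0]}, {"offset": [0, 0.001, 0.06], "angular": [0, 0, 0]}, {"offset": [0, 0.001, 0.08], "angular": [0, 0, 0]}, {"offset": [0, 0.001, 0.093], "angular": [0, 0, 0]}, {"offset": [0, 0.001, 0.101], "angular": [0, 0, 0]}, {"offset": [0, 0.001, 0.106], "angular": [0, 0, 0]}, {"offset": [0, 0.001, 0.108], "angular": [0, 0, 0]}, {"offset": [0, 0.001, 0.108], "angular": [0, 0, 0]}]}}

```text
clock: 24.85
ee_pos: [0.6107, -0.017, 0.0521]
ee_rot: [-2.469, -1.943, -0.002]
wrist_force: [-0.0, -0.1, -2.6]
finger_gap: 0.0596
```

```bash
python3 -c "
from h import *
go((.6095,-.017,.052,76.3))"
```

```text
at [ 0.6107 -0.017   0.0521] psi 76.4 q [-0.14  0.39  1.76  0.    0.99  0.09] gap 0.0596 t 24.9 F [-0.  -0.1 -2.6]
offset [-0.0, -0.001, 0.0] ang [0.0, -0.0, 0.1] rows>=1
```

Call:
{"method": "step_arm", "body": {"plan": [{"offset": [0, -0.001, 0.001], "angular": [0, 0, 0]}, {"offset": [0, -0.001, 0.002], "angular": [0, 0, 0]}, {"offset": [0, -0.001, 0.002], "angular": [0, 0, 0]}]}}

```text
clock: 25.15
ee_pos: [0.6106, -0.0169, 0.0515]
ee_rot: [2.467, 1.943, 0.004]
wrist_force: [-0.4, 0.2, 2.3]
finger_gap: 0.0596
```

Call:
{"method": "step_arm", "body": {"plan": [{"offset": [0, 0, 0], "angular": [0, 0, 0]}, {"offset": [0, 0, 0], "angular": [0, 0, 0]}, {"offset": [0, 0, 0], "angular": [0, 0, 0]}, {"offset": [0, 0, 0], "angular": [0, 0, 0]}, {"offset": [0, 0, -0.02], "angular": [0, 0, 0]}, {"offset": [0, 0, -0.06], "angular": [0, 0, 0]}, {"offset": [0, 0, -0.1], "angular": [0, 0, 0]}, {"offset": [0, 0, -0.13], "angular": [0, 0, 0]}, {"offset": [0, 0, -0.13], "angular": [0, 0, 0]}], "hand": 1}}

```text
clock: 26.05
ee_pos: [0.6144, -0.0175, 0.1882]
ee_rot: [2.461, 1.937, 0.017]
wrist_force: [0.5, -0.5, 0.0]
finger_gap: 0.0855
```

```bash
python3 -c "
from h import *
go((.437,.0125,.18,180),(.437,.0125,.037,180))
crop(snapshot('scene'),200,80,400,280,3,'f1.png')"
```

```text
at [ 0.6144 -0.0175  0.1882] psi 76.4 q [-0.14  0.22  1.69  0.    1.21  0.09] gap 0.0855 t 26.1 F [ 0.5 -0.5  0. ]
offset [-0.013, -0.18, 0.006] ang [0.7, 0.7, -103.6] rows>=13
offset [-0.013, -0.182, 0.149] ang [0.7, 0.7, -103.6] rows>=13
```

View pics/f1.png

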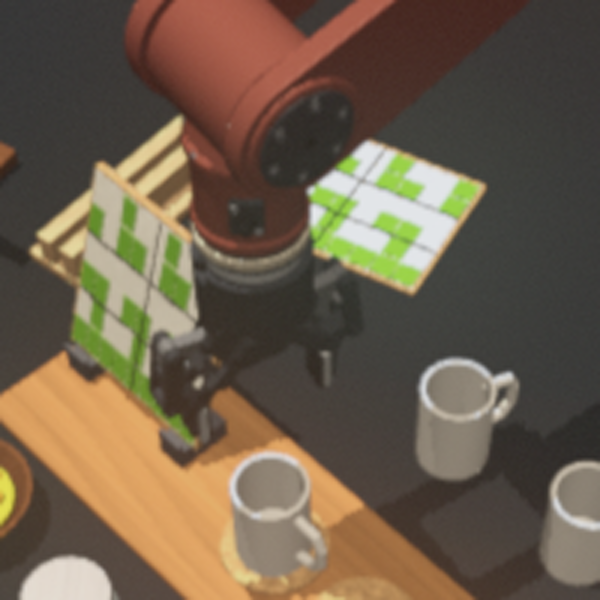

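```bash
python3 -c "
from h import *
b=snapshot('top')
for m in mugs(b):print(m)
go((.437,.0125,.18,170))
crop(b,240,180,440,330,4,'f2.png')"
```

```text
(array([0.4378, 0.1496, 0.085 ]), 12.2)
at [ 0.6108 -0.017   0.1825] psi 76.4 q [-0.14  0.23  1.69  0.    1.21  0.09] gap 0.0851 t 26.1 F [-0.5 -0.1 -0.4]
offset [-0.012, -0.176, 0.002] ang [0.3, 0.2, -93.6] rows>=11
```

View pics/f2.png

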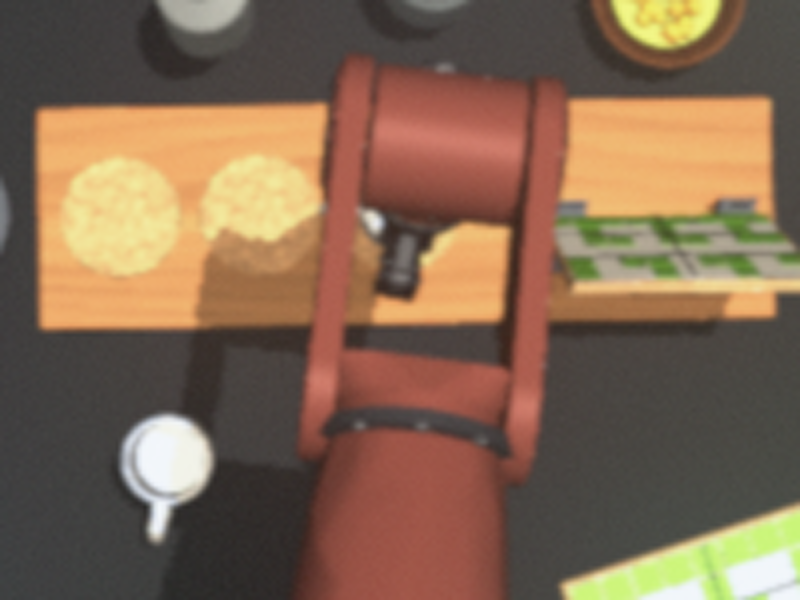

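Call:
{"method": "step_arm", "body": {"plan": [{"offset": [-0.012, -0.05, 0], "angular": [0, 0, -8]}, {"offset": [-0.012, -0.1, 0], "angular": [0, 0, -16]}, {"offset": [-0.012, -0.15, 0], "angular": [0, 0, -24]}, {"offset": [-0.012, -0.176, 0], "angular": [0, 0, -93.6]}, {"offset": [-0.012, -0.176, 0], "angular": [0, 0, -93.6]}, {"offset": [-0.012, -0.176, 0], "angular": [0, 0, -93.6]}, {"offset": [-0.012, -0.176, 0], "angular": [0, 0, -93.6]}, {"offset": [-0.012, -0.176, 0], "angular": [0, 0, -93.6]}, {"offset": [-0.012, -0.176, 0], "angular": [0, 0, -93.6]}, {"offset": [-0.012, -0.176, 0], "angular": [0, 0, -93.6]}, {"offset": [-0.012, -0.176, 0], "angular": [0, 0, -93.6]}, {"offset": [-0.012, -0.176, 0], "angular": [0, 0, -93.6]}, {"offset": [-0.012, -0.176, 0], "angular": [0, 0, -93.6]}, {"offset": [-0.012, -0.176, 0], "angular": [0, 0, -93.6]}]}}

```text
clock: 27.55
ee_pos: [0.4363, 0.0127, 0.1808]
ee_rot: [0.276, 3.127, 0.001]
wrist_force: [0.5, -0.7, -0.6]
finger_gap: 0.0856
```

```bash
python3 -c "
from h import *
go((.437,.0125,.037,170))
crop(snapshot('scene'),220,140,420,290,4,'f3.png')
crop(snapshot('top'),240,180,440,330,4,'f4.png')"
```

```text
at [0.4363 0.0127 0.1808] psi 169.9 q [-0.13 -0.15  2.09  0.    1.2  -1.53] gap 0.0856 t 27.6 F [ 0.5 -0.7 -0.6]
offset [-0.0, -0.0, 0.144] ang [0.0, 0.2, -0.1] rows>=3
```

View pics/f3.png

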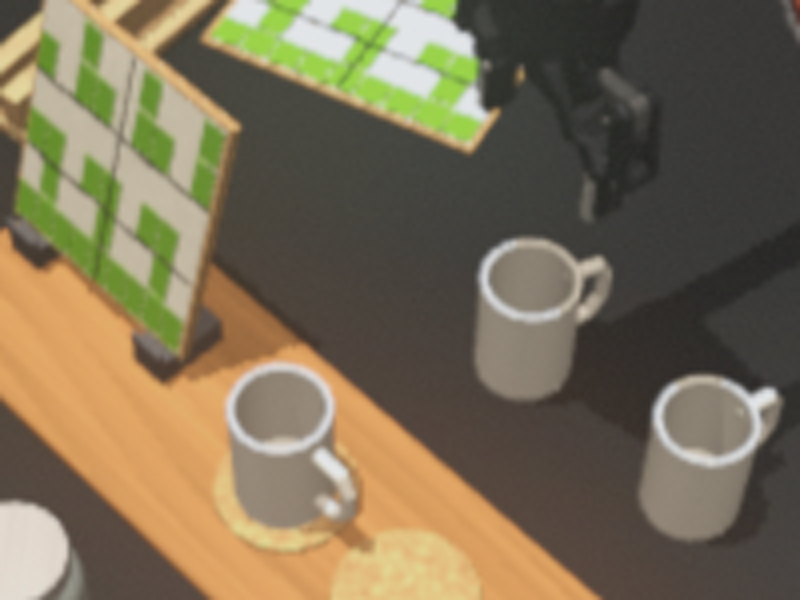

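View pics/f4.png

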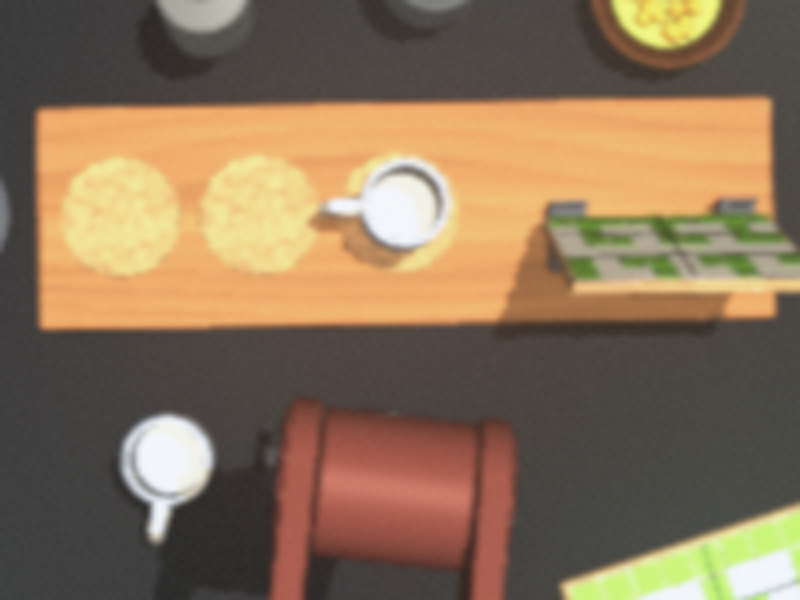

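```bash
python3 -c "
from h import *
b=snapshot('top');a=snapshot('scene')
print(ray(b,240+405.5/4-.5,180+205.5/4-.5,.098),ray(a,220+281.5/4-.5,140+409.5/4-.5,.098))
for m in mugs(b,(320,205,360,245),.098,150):print(m)
for p in[(530,279),(706,419)]:print(ray(a,220+(p[0]+.5)/4-.5,140+(p[1]+.5)/4-.5,.085).round(4))
"
```

```text
[ 0.60814721 -0.01716729  0.098     ] [ 0.60945135 -0.01500489  0.098     ]
(array([ 0.6052, -0.0132,  0.098 ]), 11.4)
[0.4366 0.0129 0.085 ]
[0.4369 0.1497 0.085 ]
```

Call:
{"method": "step_arm", "body": {"plan": [{"offset": [0, 0, 0.04], "angular": [0, 0, 0]}, {"offset": [0, 0, 0.07], "angular": [0, 0, 0]}, {"offset": [0, 0, 0.07], "angular": [0, 0, 0]}]}}

```text
clock: 28.05
ee_pos: [0.433, 0.0132, 0.1076]
ee_rot: [-0.275, -3.124, -0.002]
wrist_force: [-0.5, -0.3, -0.2]
finger_gap: 0.085
```

Call:
{"method": "step_arm", "body": {"plan": [{"offset": [-0.003, 0, 0.02], "angular": [0, 0, 0]}, {"offset": [-0.003, 0, 0.04], "angular": [0, 0, 0]}, {"offset": [-0.003, 0, 0.055], "angular": [0, 0, 0]}, {"offset": [-0.003, 0, 0.067], "angular": [0, 0, 0]}, {"offset": [-0.003, 0, 0.069], "angular": [0, 0, 0]}, {"offset": [-0.003, 0, 0.069], "angular": [0, 0, 0]}]}}

```text
clock: 28.65
ee_pos: [0.4361, 0.0127, 0.0391]
ee_rot: [-0.275, -3.125, -0.001]
wrist_force: [-0.6, -0.7, 1.0]
finger_gap: 0.085
```

Call:
{"method": "step_arm", "body": {"plan": [{"offset": [0, 0, 0], "angular": [0, 0, 0]}, {"offset": [0, 0, 0], "angular": [0, 0, 0]}, {"offset": [0, 0, 0], "angular": [0, 0, 0]}, {"offset": [0, 0, 0], "angular": [0, 0, 0]}], "hand": -1}}

```text
clock: 29.05
ee_pos: [0.4377, 0.0124, 0.0406]
ee_rot: [-0.275, -3.128, -0.001]
wrist_force: [-0.6, -1.4, 6.7]
finger_gap: 0.0584
```

```bash
python3 -c "
from h import *
go((.61,.083,.19,94.3))"
```

```text
at [0.4377 0.0124 0.0406] psi 169.9 q [-0.13  0.09  2.17  0.    0.88 -1.53] gap 0.0584 t 29.1 F [-0.6 -1.4  6.7]
offset [-0.157, 0.1, -0.15] ang [-0.0, -0.1, 75.6] rows>=9
```

Call:
{"method": "step_arm", "body": {"plan": [{"offset": [0, 0, -0.02], "angular": [0, 0, 0]}, {"offset": [0, 0, -0.06], "angular": [0, 0, 0]}, {"offset": [0, 0, -0.1], "angular": [0, 0, 0]}, {"offset": [0, 0, -0.14], "angular": [0, 0, 8]}, {"offset": [-0.04, 0.025, -0.15], "angular": [0, 0, 16]}, {"offset": [-0.08, 0.05, -0.15], "angular": [0, 0, 24]}, {"offset": [-0.12, 0.075, -0.15], "angular": [0, 0, 32]}, {"offset": [-0.157, 0.1, -0.15], "angular": [0, 0, 40]}, {"offset": [-0.157, 0.1, -0.15], "angular": [0, 0, 48]}, {"offset": [-0.157, 0.1, -0.15], "angular": [0, 0, 56]}, {"offset": [-0.157, 0.1, -0.15], "angular": [0, 0, 64]}, {"offset": [-0.157, 0.1, -0.15], "angular": [0, 0, 75.6]}, {"offset": [-0.157, 0.1, -0.15], "angular": [0, 0, 75.6]}, {"offset": [-0.157, 0.1, -0.15], "angular": [0, 0, 75.6]}, {"offset": [-0.157, 0.1, -0.15], "angular": [0, 0, 75.6]}]}}

```text
clock: 30.55
ee_pos: [0.6093, 0.0834, 0.1895]
ee_rot: [-2.132, -2.303, 0.002]
wrist_force: [-0.3, -0.4, -1.3]
finger_gap: 0.0582
```

```bash
python3 -c "
from h import *
go((.61,.083,.0536,94.3))
crop(snapshot('scene'),220,140,420,320,4,'f5.png')"
```

```text
at [0.6093 0.0834 0.1895] psi 94.4 q [ 0.02  0.24  1.67  0.    1.24 -0.06] gap 0.0582 t 30.6 F [-0.3 -0.4 -1.3]
offset [-0.001, 0.001, 0.136] ang [-0.2, -0.1, 0.1] rows>=3
```

View pics/f5.png

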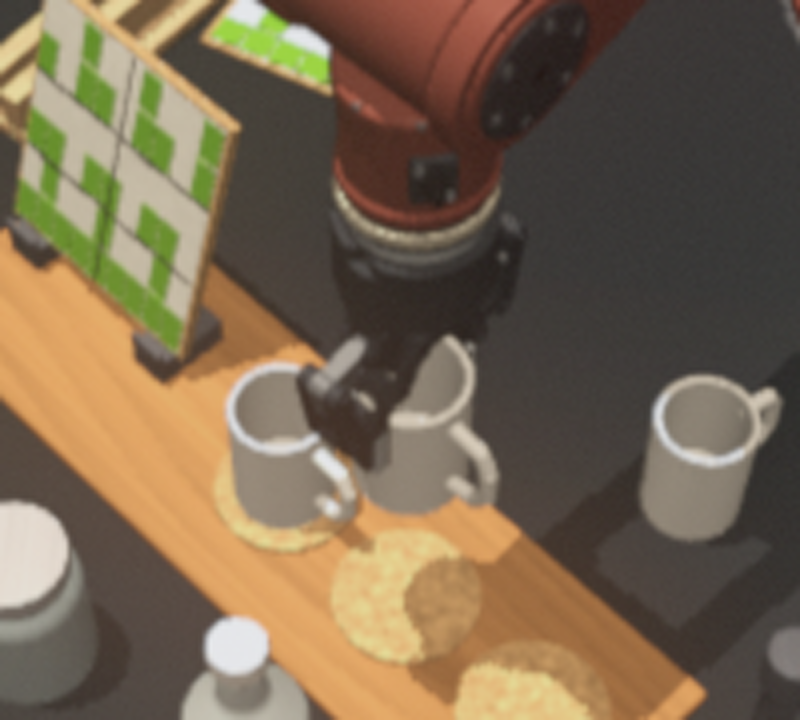

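Call:
{"method": "step_arm", "body": {"plan": [{"offset": [0, 0, 0.04], "angular": [0, 0, 0]}, {"offset": [0, 0, 0.07], "angular": [0, 0, 0]}, {"offset": [0, 0, 0.095], "angular": [0, 0, 0]}, {"offset": [0, 0, 0.115], "angular": [0, 0, 0]}, {"offset": [0, 0, 0.128], "angular": [0, 0, 0]}, {"offset": [0, 0, 0.135], "angular": [0, 0, 0]}, {"offset": [0, 0, 0.137], "angular": [0, 0, 0]}, {"offset": [0, 0, 0.138], "angular": [0, 0, 0]}]}}

```text
clock: 31.4
ee_pos: [0.6099, 0.0834, 0.0537]
ee_rot: [-2.133, -2.304, 0.001]
wrist_force: [-5.3, -1.2, 8.8]
finger_gap: 0.0585
```

Contact. Release and rise.

Call:
{"method": "step_arm", "body": {"plan": [{"offset": [0, 0, 0], "angular": [0, 0, 0]}, {"offset": [0, 0, 0], "angular": [0, 0, 0]}, {"offset": [0, 0, 0], "angular": [0, 0, 0]}, {"offset": [0, 0, 0], "angular": [0, 0, 0]}, {"offset": [0, 0, -0.02], "angular": [0, 0, 0]}, {"offset": [0, 0, -0.06], "angular": [0, 0, 0]}, {"offset": [0, 0, -0.1], "angular": [0, 0, 0]}, {"offset": [0, 0, -0.13], "angular": [0, 0, 0]}, {"offset": [0, 0, -0.13], "angular": [0, 0, 0]}], "hand": 1}}

```text
clock: 32.3
ee_pos: [0.6144, 0.0835, 0.1905]
ee_rot: [2.129, 2.301, 0.012]
wrist_force: [0.6, -0.4, 0.3]
finger_gap: 0.0852
```

```bash
python3 -c "
from h import *
go((.4375,.149,.18,171))
crop(snapshot('scene'),220,140,420,320,4,'f6.png')"
```

```text
at [0.6144 0.0835 0.1905] psi 94.4 q [ 0.02  0.24  1.67  0.    1.23 -0.06] gap 0.0852 t 32.3 F [ 0.6 -0.4  0.3]
offset [0.079, -0.171, 0.009] ang [0.5, 0.4, -76.6] rows>=9
```

View pics/f6.png

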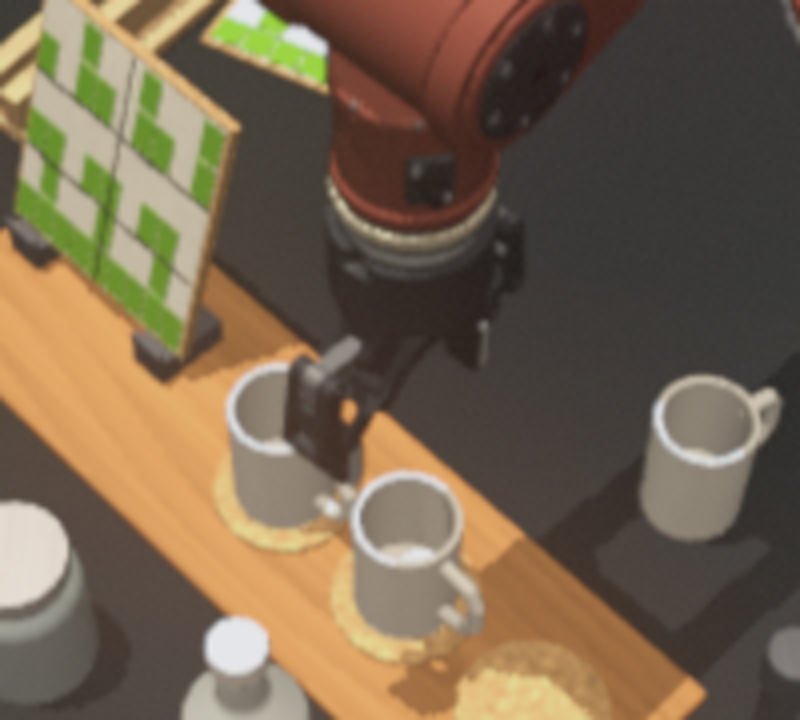

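Call:
{"method": "step_arm", "body": {"plan": [{"offset": [0.02, -0.043, 0.005], "angular": [0, 0, -8]}, {"offset": [0.04, -0.086, 0.01], "angular": [0, 0, -16]}, {"offset": [0.06, -0.13, 0.01], "angular": [0, 0, -24]}, {"offset": [0.079, -0.171, 0.01], "angular": [0, 0, -76.6]}, {"offset": [0.079, -0.171, 0.01], "angular": [0, 0, -76.6]}, {"offset": [0.079, -0.171, 0.01], "angular": [0, 0, -76.6]}, {"offset": [0.079, -0.171, 0.01], "angular": [0, 0, -76.6]}, {"offset": [0.079, -0.171, 0.01], "angular": [0, 0, -76.6]}, {"offset": [0.079, -0.171, 0.01], "angular": [0, 0, -76.6]}, {"offset": [0.079, -0.171, 0.01], "angular": [0, 0, -76.6]}, {"offset": [0.079, -0.171, 0.01], "angular": [0, 0, -76.6]}, {"offset": [0.079, -0.171, 0.01], "angular": [0, 0, -76.6]}]}}

```text
clock: 33.55
ee_pos: [0.4355, 0.1489, 0.1758]
ee_rot: [0.249, 3.128, 0.001]
wrist_force: [-0.7, 0.9, 0.4]
finger_gap: 0.0854
```

```bash
python3 -c "
from h import *
go((.4375,.149,.1,171),(.4375,.149,.039,171))
crop(snapshot('scene'),220,140,420,320,4,'g1.png')
b=snapshot('top');crop(b,200,180,440,340,3,'g2.png')"
```

```text
at [0.4355 0.1489 0.1758] psi 170.9 q [ 0.18 -0.09  2.04 -0.    1.18 -1.24] gap 0.0854 t 33.5 F [-0.7  0.9  0.4]
offset [-0.002, 0.0, 0.076] ang [0.1, 0.2, -0.1] rows>=2
offset [-0.001, 0.0, 0.137] ang [0.1, 0.2, -0.1] rows>=3
```

View pics/g1.png

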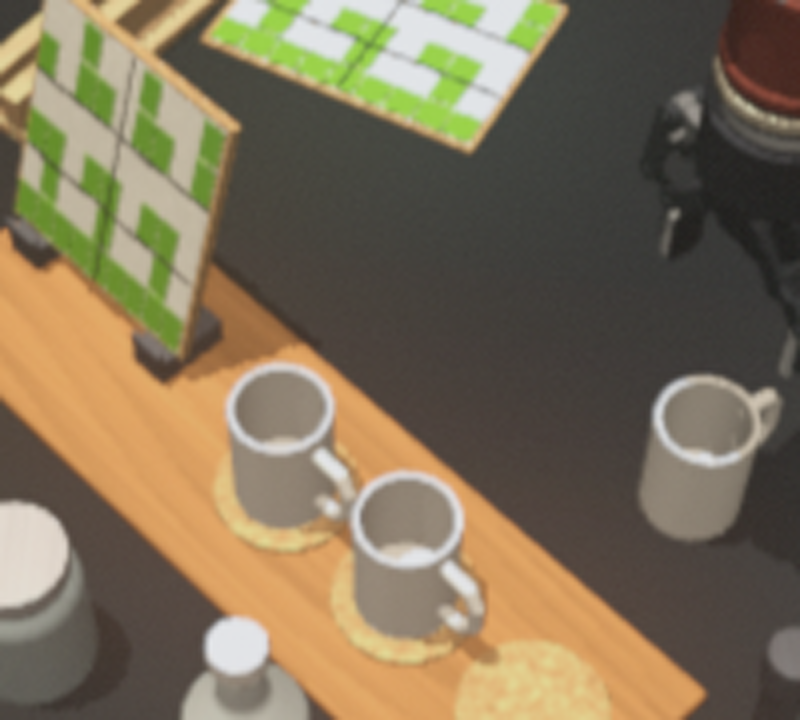

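View pics/g2.png

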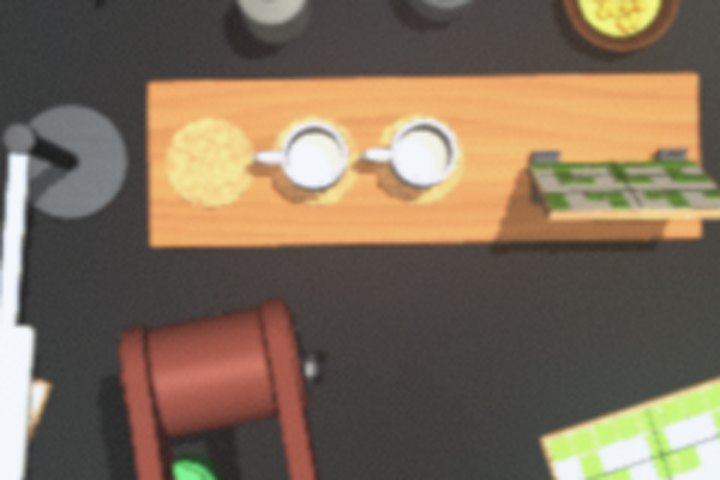

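Call:
{"method": "step_arm", "body": {"plan": [{"offset": [-0.002, 0, 0.035], "angular": [0, 0, 0]}, {"offset": [-0.002, 0, 0.065], "angular": [0, 0, 0]}, {"offset": [-0.002, 0, 0.085], "angular": [0, 0, 0]}, {"offset": [-0.002, 0, 0.105], "angular": [0, 0, 0]}, {"offset": [-0.002, 0, 0.12], "angular": [0, 0, 0]}, {"offset": [-0.002, 0, 0.133], "angular": [0, 0, 0]}, {"offset": [-0.002, 0, 0.137], "angular": [0, 0, 0]}, {"offset": [-0.002, 0, 0.137], "angular": [0, 0, 0]}]}}

```text
clock: 34.45
ee_pos: [0.4381, 0.1487, 0.0388]
ee_rot: [0.248, 3.128, 0.001]
wrist_force: [-0.4, 0.3, -0.3]
finger_gap: 0.0853
```

Call:
{"method": "step_arm", "body": {"plan": [{"offset": [0, 0, 0], "angular": [0, 0, 0]}, {"offset": [0, 0, 0], "angular": [0, 0, 0]}, {"offset": [0, 0, 0], "angular": [0, 0, 0]}, {"offset": [0, 0, 0], "angular": [0, 0, 0]}], "hand": -1}}

```text
clock: 34.85
ee_pos: [0.4394, 0.1489, 0.0399]
ee_rot: [0.248, 3.126, 0.003]
wrist_force: [0.4, 0.3, 3.5]
finger_gap: 0.0576
```

```bash
python3 -c "
from h import *
go((.6105,.183,.19,90.2))"
```

```text
at [0.4394 0.1489 0.0399] psi 170.9 q [ 0.18  0.14  2.12 -0.    0.88 -1.24] gap 0.0576 t 34.9 F [0.4 0.3 3.5]
offset [-0.165, 0.061, -0.149] ang [0.3, 0.2, 80.7] rows>=10
```

Call:
{"method": "step_arm", "body": {"plan": [{"offset": [0, 0, -0.02], "angular": [0, 0, 0]}, {"offset": [0, 0, -0.06], "angular": [0, 0, 0]}, {"offset": [0, 0, -0.1], "angular": [0, 0, 0]}, {"offset": [0, 0, -0.14], "angular": [0, 0, 8]}, {"offset": [-0.04, 0.015, -0.149], "angular": [0, 0, 16]}, {"offset": [-0.08, 0.03, -0.149], "angular": [0, 0, 24]}, {"offset": [-0.12, 0.045, -0.149], "angular": [0, 0, 32]}, {"offset": [-0.165, 0.061, -0.149], "angular": [0, 0, 40]}, {"offset": [-0.165, 0.061, -0.149], "angular": [0, 0, 48]}, {"offset": [-0.165, 0.061, -0.149], "angular": [0, 0, 56]}, {"offset": [-0.165, 0.061, -0.149], "angular": [0, 0, 64]}, {"offset": [-0.165, 0.061, -0.149], "angular": [0, 0, 72]}, {"offset": [-0.165, 0.061, -0.149], "angular": [0, 0, 80.7]}, {"offset": [-0.165, 0.061, -0.149], "angular": [0, 0, 80.7]}, {"offset": [-0.165, 0.061, -0.149], "angular": [0, 0, 80.7]}]}}

```text
clock: 36.35
ee_pos: [0.6103, 0.1829, 0.1892]
ee_rot: [2.211, 2.227, 0.006]
wrist_force: [0.7, -0.2, -2.9]
finger_gap: 0.0578
```

```bash
python3 -c "
from h import *
go((.6105,.183,.0529,90.2))
crop(snapshot('scene'),220,140,440,320,3,'g3.png')"
```

```text
at [0.6103 0.1829 0.1892] psi 90.4 q [ 0.18  0.28  1.62 -0.    1.24  0.17] gap 0.0578 t 36.4 F [ 0.7 -0.2 -2.9]
offset [0.0, -0.0, 0.136] ang [0.3, -0.0, 0.2] rows>=3
```

View pics/g3.png

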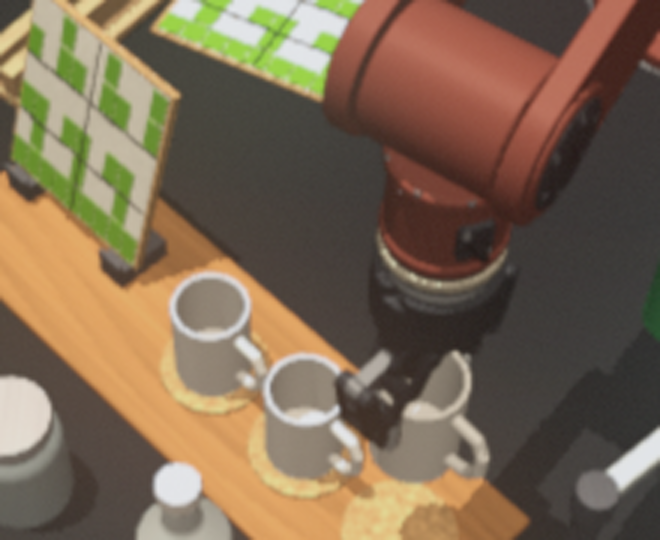

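Call:
{"method": "step_arm", "body": {"plan": [{"offset": [0, 0, 0.04], "angular": [0, 0, 0]}, {"offset": [0, 0, 0.07], "angular": [0, 0, 0]}, {"offset": [0, 0, 0.095], "angular": [0, 0, 0]}, {"offset": [0, 0, 0.115], "angular": [0, 0, 0]}, {"offset": [0, 0, 0.128], "angular": [0, 0, 0]}, {"offset": [0, 0, 0.135], "angular": [0, 0, 0]}, {"offset": [0, 0, 0.137], "angular": [0, 0, 0]}, {"offset": [0, 0, 0.138], "angular": [0, 0, 0]}]}}

```text
clock: 37.2
ee_pos: [0.6117, 0.1832, 0.0531]
ee_rot: [2.211, 2.227, 0.007]
wrist_force: [-3.7, -1.0, 7.0]
finger_gap: 0.0575
```

Call:
{"method": "step_arm", "body": {"plan": [{"offset": [0, 0, 0], "angular": [0, 0, 0]}, {"offset": [0, 0, 0.001], "angular": [0, 0, 0]}]}}

```text
clock: 37.4
ee_pos: [0.613, 0.1834, 0.0532]
ee_rot: [2.21, 2.226, 0.011]
wrist_force: [0.3, -0.4, 0.1]
finger_gap: 0.058
```

Call:
{"method": "step_arm", "body": {"plan": [{"offset": [0, 0, 0], "angular": [0, 0, 0]}, {"offset": [0, 0, 0], "angular": [0, 0, 0]}, {"offset": [0, 0, 0], "angular": [0, 0, 0]}, {"offset": [0, 0, 0], "angular": [0, 0, 0]}, {"offset": [0, 0, -0.02], "angular": [0, 0, 0]}, {"offset": [0, 0, -0.06], "angular": [0, 0, 0]}, {"offset": [0, 0, -0.1], "angular": [0, 0, 0]}, {"offset": [0, 0, -0.13], "angular": [0, 0, 0]}, {"offset": [0, 0, -0.14], "angular": [0, 0, 0]}], "hand": 1}}

```text
clock: 38.3
ee_pos: [0.6146, 0.1838, 0.1983]
ee_rot: [2.206, 2.223, 0.022]
wrist_force: [0.4, 0.2, -0.1]
finger_gap: 0.0854
```

```bash
python3 -c "
from h import *
go((.44,.15,.36,90))
crop(snapshot('scene'),220,140,440,320,3,'g4.png')"
```

```text
at [0.6146 0.1838 0.1983] psi 90.4 q [ 0.18  0.27  1.61 -0.    1.24  0.17] gap 0.0854 t 38.3 F [ 0.4  0.2 -0.1]
offset [-0.032, -0.172, -0.165] ang [1.0, -0.2, 0.4] rows>=5
```

View pics/g4.png

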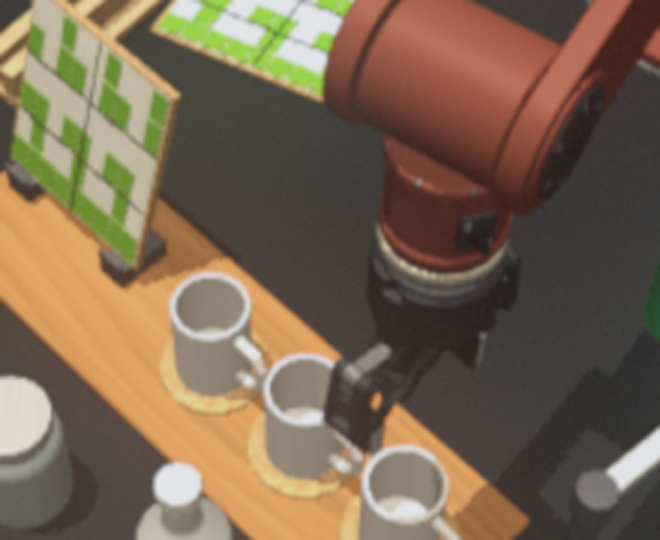

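Call:
{"method": "step_arm", "body": {"plan": [{"offset": [0, 0, -0.05], "angular": [0, 0, 0]}, {"offset": [0, -0.02, -0.1], "angular": [0, 0, 0]}, {"offset": [-0.01, -0.06, -0.14], "angular": [0, 0, 0]}, {"offset": [-0.02, -0.1, -0.165], "angular": [0, 0, 0]}, {"offset": [-0.03, -0.14, -0.165], "angular": [0, 0, 0]}, {"offset": [-0.032, -0.172, -0.165], "angular": [0, 0, 0]}, {"offset": [-0.032, -0.172, -0.165], "angular": [0, 0, 0]}], "hand": -1}}

```text
clock: 39.05
ee_pos: [0.436, 0.1497, 0.3581]
ee_rot: [2.207, 2.225, 0.017]
wrist_force: [0.3, 0.1, 0.4]
finger_gap: 0.0005
```

```bash
python3 -c "
from h import *
go((.43,.37,.36,90),(.43,.37,.242,90))
b=snapshot('top');crop(b,180,180,440,380,3,'h1.png');crop(snapshot('scene'),150,100,450,400,2,'h2.png')"
```

```text
at [0.436  0.1497 0.3581] psi 90.5 q [ 0.18 -0.23  1.83  0.    1.53  0.17] gap 0.0005 t 39.0 F [0.3 0.1 0.4]
offset [0.22, -0.004, -0.001] ang [0.7, -0.1, 0.5] rows>=5
offset [0.22, -0.006, 0.117] ang [0.7, -0.1, 0.5] rows>=5
```

View pics/h1.png

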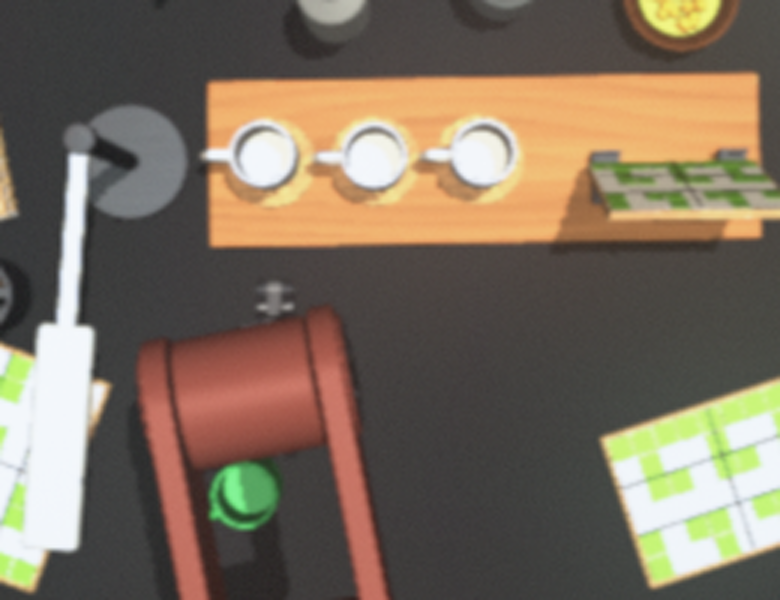

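View pics/h2.png

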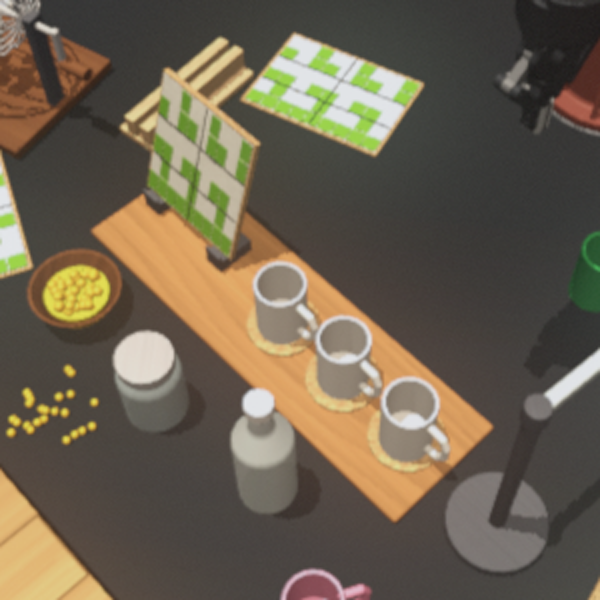

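```bash
python3 -c "
from h import *
b=snapshot('top');a=snapshot('scene')
for p in[(264,155),(374,156),(484,153)]:print(ray(b,180+(p[0]+.5)/3-.5,180+(p[1]+.5)/3-.5,.098).round(4))
for p in[(410,402),(344,341),(281,286)]:print(ray(a,150+(p[0]+.5)/2-.5,100+(p[1]+.5)/2-.5,.098).round(4))
# lamp
print([ray(b,180+(x+.5)/3-.5,180+(y+.5)/3-.5,.27).round(3) for x,y in((78,138),(65,325),(52,550))])
"
```

```text
[0.6112 0.1826 0.098 ]
[0.6081 0.0825 0.098 ]
[ 0.6087 -0.0175  0.098 ]
[0.6122 0.1857 0.098 ]
[0.6099 0.0862 0.098 ]
[ 0.6104 -0.0127  0.098 ]
[array([0.615, 0.32 , 0.27 ]), array([0.465, 0.332, 0.27 ]), array([0.285, 0.344, 0.27 ])]
```

Call:
{"method": "step_arm", "body": {"plan": [{"offset": [0.05, -0.003, -0.01], "angular": [0, 0, 0.5]}, {"offset": [0.1, -0.005, -0.01], "angular": [0, 0, 0.5]}, {"offset": [0.15, -0.008, -0.01], "angular": [0, 0, 0.5]}, {"offset": [0.2, -0.01, -0.01], "angular": [0, 0, 0.5]}, {"offset": [0.247, -0.01, -0.01], "angular": [0, 0, 0.5]}, {"offset": [0.247, -0.01, 0.0], "angular": [0, 0, 0.5]}, {"offset": [0.247, -0.01, 0.04], "angular": [0, 0, 0.5]}, {"offset": [0.247, -0.01, 0.08], "angular": [0, 0, 0.5]}, {"offset": [0.247, -0.01, 0.115], "angular": [0, 0, 0.5]}, {"offset": [0.247, -0.01, 0.115], "angular": [0, 0, 0.5]}]}}

```text
clock: 40.25
ee_pos: [0.4273, 0.394, 0.2358]
ee_rot: [2.219, 2.215, -0.005]
wrist_force: [-0.4, 0.1, 0.1]
finger_gap: -0.0001
```

```bash
python3 -c "
from h import *
go((.42,.3435,.242,90),(.421,.2856,.242,90),(.44,.231,.242,90),(.473,.184,.242,90),(.52,.149,.242,90),(.574,.129,.242,90))
b=snapshot('top');crop(b,150,180,400,380,3,'i1.png')"
```

```text
at [0.4273 0.394  0.2358] psi 89.9 q [ 0.63  0.12  1.71 -0.01  1.31  0.63] gap -0.0001 t 40.2 F [-0.4  0.1  0.1]
offset [-0.051, -0.007, -0.006] ang [0.1, 0.4, -0.1] rows>=2
offset [-0.108, -0.006, -0.006] ang [0.1, 0.4, -0.1] rows>=3
offset [-0.163, 0.013, -0.005] ang [0.1, 0.4, -0.1] rows>=4
offset [-0.21, 0.046, -0.005] ang [0.1, 0.4, -0.1] rows>=5
offset [-0.245, 0.093, -0.004] ang [0.1, 0.4, -0.1] rows>=6
offset [-0.265, 0.147, -0.004] ang [0.1, 0.4, -0.1] rows>=7
```

View pics/i1.png

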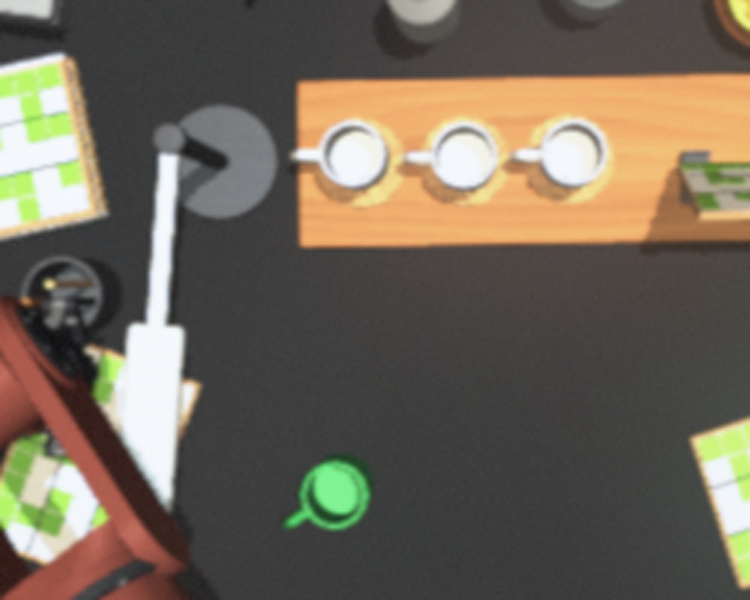

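Call:
{"method": "step_arm", "body": {"plan": [{"offset": [-0.02, -0.004, -0.006], "angular": [0, 0, 0]}, {"offset": [-0.036, -0.006, -0.006], "angular": [0, 0, 0]}, {"offset": [-0.051, -0.007, -0.006], "angular": [0, 0, 0]}, {"offset": [-0.07, -0.008, -0.006], "angular": [0, 0, 0]}, {"offset": [-0.09, -0.008, -0.006], "angular": [0, 0, 0]}, {"offset": [-0.108, -0.006, -0.006], "angular": [0, 0, 0]}, {"offset": [-0.127, -0.001, -0.006], "angular": [0, 0, 0]}, {"offset": [-0.146, 0.005, -0.006], "angular": [0, 0, 0]}, {"offset": [-0.163, 0.013, -0.006], "angular": [0, 0, 0]}, {"offset": [-0.18, 0.023, -0.006], "angular": [0, 0, 0]}, {"offset": [-0.196, 0.034, -0.006], "angular": [0, 0, 0]}, {"offset": [-0.21, 0.046, -0.006], "angular": [0, 0, 0]}]}}

```text
clock: 41.5
ee_pos: [0.4748, 0.1836, 0.2475]
ee_rot: [2.219, 2.213, 0.007]
wrist_force: [0.8, 1.3, 0.3]
finger_gap: -0.0
```

```bash
python3 -c "
from h import *
go((.52,.149,.242,90),(.574,.129,.242,90))
b=snapshot('top');crop(b,150,180,400,380,3,'i2.png');crop(snapshot('scene'),220,140,470,340,3,'i3.png')"
```

```text
at [0.4748 0.1836 0.2475] psi 89.8 q [ 0.23 -0.05  1.87 -0.    1.32  0.24] gap -0.0000 t 41.5 F [0.8 1.3 0.3]
offset [-0.034, 0.045, 0.006] ang [0.5, 0.2, -0.2] rows>=2
offset [-0.054, 0.099, 0.006] ang [0.5, 0.2, -0.2] rows>=3
```

View pics/i2.png

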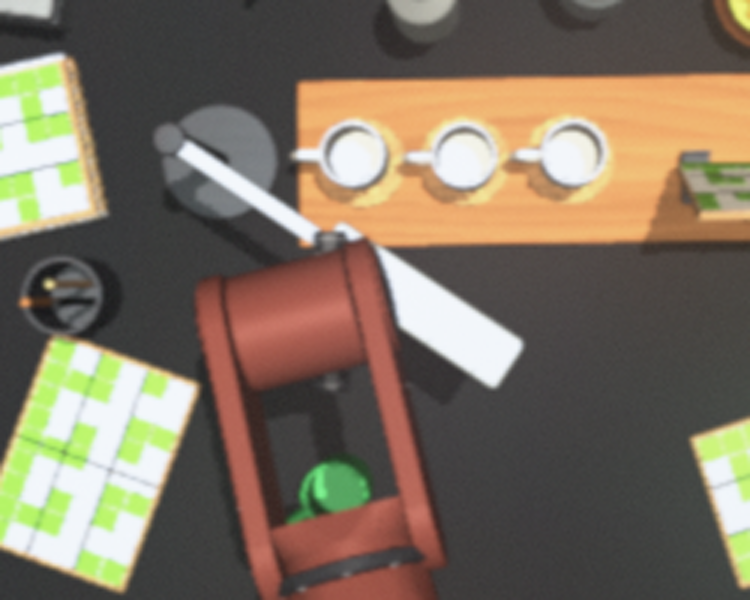

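View pics/i3.png

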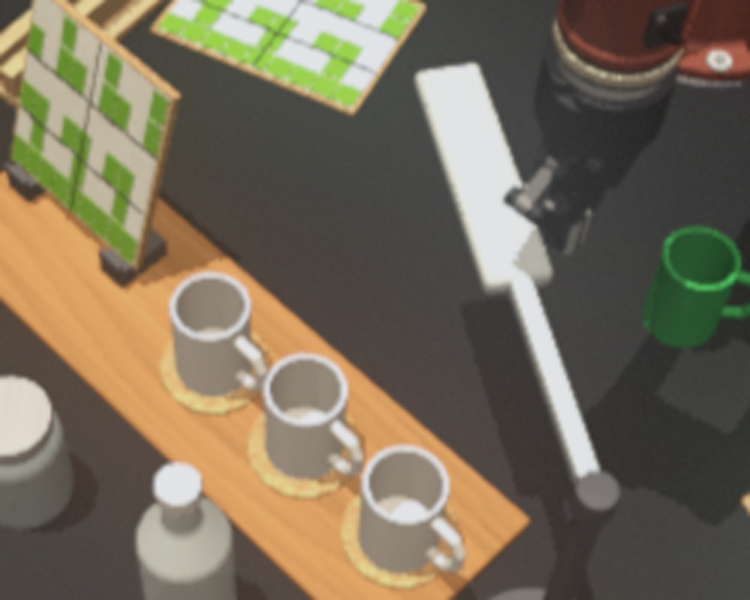

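Call:
{"method": "step_arm", "body": {"plan": [{"offset": [-0.013, 0.015, 0.006], "angular": [0, 0, 0]}, {"offset": [-0.025, 0.03, 0.006], "angular": [0, 0, 0]}, {"offset": [-0.034, 0.045, 0.006], "angular": [0, 0, 0]}, {"offset": [-0.042, 0.063, 0.006], "angular": [0, 0, 0]}, {"offset": [-0.049, 0.081, 0.006], "angular": [0, 0, 0]}, {"offset": [-0.054, 0.099, 0.006], "angular": [0, 0, 0]}, {"offset": [-0.054, 0.101, 0.006], "angular": [0, 0, 0]}, {"offset": [-0.054, 0.101, 0.006], "angular": [0, 0, 0]}, {"offset": [-0.054, 0.07, 0.006], "angular": [0, 0, 0]}, {"offset": [-0.054, 0.03, 0.006], "angular": [0, 0, 0]}, {"offset": [-0.054, -0.02, 0.006], "angular": [0, 0, 0]}, {"offset": [-0.054, -0.05, -0.04], "angular": [0, 0, 0]}, {"offset": [-0.054, -0.08, -0.08], "angular": [0, 0, 0]}, {"offset": [-0.054, -0.08, -0.1], "angular": [0, 0, 0]}]}}

```text
clock: 43.0
ee_pos: [0.3915, 0.1303, 0.3497]
ee_rot: [2.218, 2.21, 0.01]
wrist_force: [0.2, -0.1, 0.3]
finger_gap: -0.0004
```

```bash
python3 -c "
from h import *
go((.44,.1,.36,90))
b=snapshot('top');a=snapshot('scene');crop(b,180,180,440,330,3,'j1.png');crop(a,150,100,450,370,2.5,'j2.png')"
```

```text
at [0.3915 0.1303 0.3497] psi 89.8 q [ 0.15 -0.34  1.93 -0.    1.55  0.16] gap -0.0004 t 43.0 F [ 0.2 -0.1  0.3]
offset [-0.03, 0.049, -0.01] ang [0.7, 0.2, -0.2] rows>=2
```

View pics/j1.png

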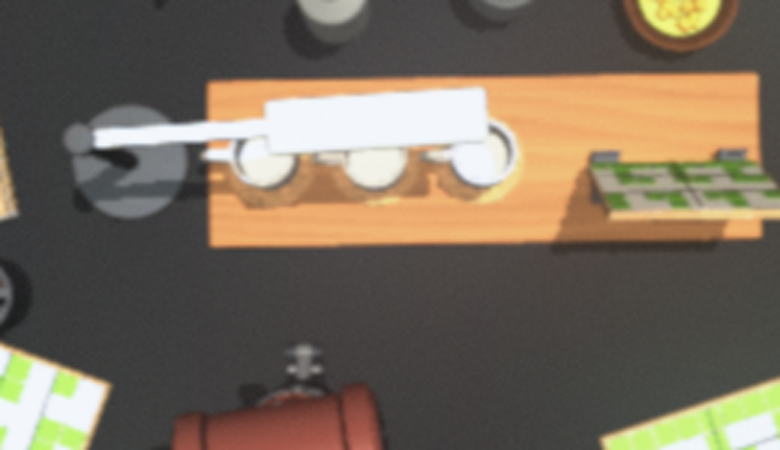

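View pics/j2.png

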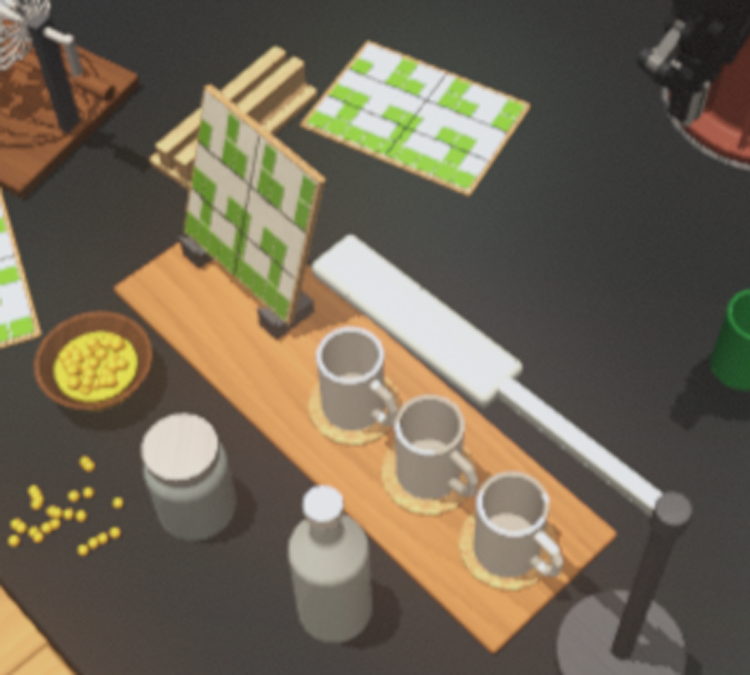

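```bash
python3 -c "
from h import *
b=snapshot('top');a=snapshot('scene')
print('head',ray(b,180+376.5/3-.5,180+120.5/3-.5,.273).round(3),'c1 .610 .083')
for p in[(350,355),(429,427),(512,503)]:print(ray(a,150+(p[0]+.5)/2.5-.5,100+(p[1]+.5)/2.5-.5,.098).round(4))
# card: bottom corners z~.03, top corners z~.2
for p,z in[((184,227),.031),((289,317),.031),((209,88),.2),((322,181),.2)]:
  W=ray(a,150+(p[0]+.5)/2.5-.5,100+(p[1]+.5)/2.5-.5,z);print('card',(W-[.6087,-.0222,0]).round(3))
go()
"
```

```text
head [0.624 0.078 0.273] c1 .610 .083
[ 0.6094 -0.0156  0.098 ]
[0.611  0.0859 0.098 ]
[0.6129 0.1856 0.098 ]
card [-0.012 -0.259  0.031]
card [-0.015 -0.101  0.031]
card [-0.063 -0.248  0.2  ]
card [-0.062 -0.092  0.2  ]
at [0.3942 0.13   0.3473] psi 89.7 q [ 0.15 -0.34  1.93 -0.01  1.54  0.16] gap 0.0004 t 43.2 F [-0.3  0.3 -0.2]
```

```bash
python3 -c "
from station import *
print(hand_in())"
```

```text
the job is handed in; nothing more can be done
None
```

The display is set up and the job was handed in at about 43 s on the clock. I swung the lamp clear, opened the easel and stood the card on it. Then I placed all three mugs and pushed the lamp back.

My last checks, measured from the camera pictures just before handing in:
- **Mugs:** all three are upright and within about 4 mm of their coaster centres, by both cameras. Their handles point along the board towards the lamp; I judged that by eye.
- **Card:** its bottom edge sits at about board x -15 mm, y about -175 mm. It leans about 0.28 rad back towards the robot, print to the players.
- **Easel:** it looks fully open, with the card resting on it. I did not measure its angle.
- **Lamp head:** about 15 mm from over the middle coaster; the limit is 60 mm.
- **Bystanders:** the bowl, jar and bottle looked unmoved in the last pictures. The pencil pot was at the picture's edge there, and I saw it unmoved a few moves earlier.
- **Robot:** clear of everything and at rest.

No check failed. The two cameras differed by 2 to 5 mm on the mug positions, well within the 16 mm limit. I saw no mug knocked aside during the run.

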